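# Rack the keyed collars for drying and hang up the brush

## Task

Put every black collar lying on the bench onto a post of the wooden carrier, one to a post, turned so that the flat in its bore meets the flat of the post and it drops down flush on the board. Then slide the loaded carrier into the slotted drying bay, under both rails and fully home against its stop, and hang the brush by the hole in its handle on the peg of the stand. Leave the tin and the roll of tape where they are.

Things in the scene. Friction and masses are not known exactly. Their poses are not given: they have to be found in the camera images.
- collar0_center (a point): Centre (half-way up) of a black plastic keyed collar, 25 mm high, 45 g, lying flat at any yaw; 3 or 4 are present (else None). 44 mm diameter, with two grip flats 36 mm apart on its +y and -y sides (grip across y). D-shaped bore along z: radius 11.3 mm, cut by a flat 6.3 mm from the axis on the +x side, which a small steel dot on top marks.
- collar1_center (a point): Centre (half-way up) of a black plastic keyed collar, 25 mm high, 45 g, lying flat at any yaw; 3 or 4 are present (else None). 44 mm diameter, with two grip flats 36 mm apart on its +y and -y sides (grip across y). D-shaped bore along z: radius 11.3 mm, cut by a flat 6.3 mm from the axis on the +x side, which a small steel dot on top marks.
- collar2_center (a point): Centre (half-way up) of a black plastic keyed collar, 25 mm high, 45 g, lying flat at any yaw; 3 or 4 are present (else None). 44 mm diameter, with two grip flats 36 mm apart on its +y and -y sides (grip across y). D-shaped bore along z: radius 11.3 mm, cut by a flat 6.3 mm from the axis on the +x side, which a small steel dot on top marks.
- collar3_center (a point): Centre (half-way up) of a black plastic keyed collar, 25 mm high, 45 g, lying flat at any yaw; 3 or 4 are present (else None). 44 mm diameter, with two grip flats 36 mm apart on its +y and -y sides (grip across y). D-shaped bore along z: radius 11.3 mm, cut by a flat 6.3 mm from the axis on the +x side, which a small steel dot on top marks.
- post0: Steel D-post fixed upright on the carrier board, 35 mm tall, radius 10 mm, with a flat 5 mm from its axis facing its own +x; the top 8 mm taper to 72 %. Origin on the axis at the board's top face; z up. A collar fits only with its +x along the post's +x; seated, its centre is 12.5 mm above this origin. Each of the four posts faces its own way.
- post1: Steel D-post fixed upright on the carrier board, 35 mm tall, radius 10 mm, with a flat 5 mm from its axis facing its own +x; the top 8 mm taper to 72 %. Origin on the axis at the board's top face; z up. A collar fits only with its +x along the post's +x; seated, its centre is 12.5 mm above this origin. Each of the four posts faces its own way.
- post2: Steel D-post fixed upright on the carrier board, 35 mm tall, radius 10 mm, with a flat 5 mm from its axis facing its own +x; the top 8 mm taper to 72 %. Origin on the axis at the board's top face; z up. A collar fits only with its +x along the post's +x; seated, its centre is 12.5 mm above this origin. Each of the four posts faces its own way.
- post3: Steel D-post fixed upright on the carrier board, 35 mm tall, radius 10 mm, with a flat 5 mm from its axis facing its own +x; the top 8 mm taper to 72 %. Origin on the axis at the board's top face; z up. A collar fits only with its +x along the post's +x; seated, its centre is 12.5 mm above this origin. Each of the four posts faces its own way.
- carrier: Loose plywood carrier board 170 x 170 x 8 mm, 0.5 kg, lying on the bench beside the bay. Origin at the centre of its underside. Posts stand at x, y = +-45 mm, the lifting knob in the middle. It goes into the bay with its +y edge first, its axes parallel to the bay's.
- carrier_knob (a point): Centre of the carrier's black lifting knob: a block 18 mm (carrier x) by 34 mm (carrier y) by 30 mm high, its centre 75 mm above the bench (top at 90 mm), on a 12 mm stem. Grip it across x.
- bay: Fixed drying bay, open on top. The carrier slides in on the bench along the bay's +y, between two side rails 176 mm apart, to a stop bar in front of a grey fan heater 80 mm high (from bay y = +100 mm). Origin: on the bench, where the carrier's origin lies when the carrier is fully home (its board then 1 mm from the stop at y = +86 mm).
- bay_mouth (a point): Middle of the bay's entrance, on the bench, 50 mm before the bay's origin (bay y = -50 mm): here the rails begin. Rails are 26 mm high; their lips reach 8 mm inward (5 mm over the board), undersides 18 mm above the bench. Flared pieces guide the board in from bay y = -87 mm.
- brush_eye (a point): Centre of the 18 mm round hole (axis along brush x) in the handle of a flat brush, 172 mm long, 110 g, standing bristles down in a fixed rest 56 mm high. Handle 34 mm wide (y), 12 mm thick (x), straight over its top 88 mm; the hole is 20 mm below the handle's end, 152 mm above the bristle tips; z points up the handle. Grip across y: the peg can then pass between the fingers.
- stand: Fixed peg stand: origin on the bench under the peg's root, base 12 mm thick reaching from x = -35 to +75 mm and 55 mm either side, wooden upright 26 mm wide and 217 mm tall from x = 0 to +16 mm. A steel peg of 8 mm diameter points along the stand's -x, rising slightly from 205 mm height at the root.
- peg_tip (a point): Tip of the peg: 56 mm out (-x of the stand) from the upright, 219 mm above the bench.
- tin: Bystander: closed tin, 72 mm diameter, 80 mm tall, origin under its centre.
- tape: Bystander: roll of tape, 80 mm diameter, 25 mm high, origin under its centre.
Not all that is in view belongs to the job. Leave any orange or white look-alike of the part that bears collar2_center alone. What is shaped like the part that bears collar1_center but purple is not meant.

How it is judged:
On the way, in this order (a step that is already met when the one before it is completed fails the run):
1. every collar sits keyed and flush on a post, the carrier still outside the bay (((horizontal distance between collar0_center and post0 below 0.004 m and z of collar0_center in the frame of post0 below 0.0155 m and angle between the x axis of collar0_center and the x axis of post0, either way round below 0.25 rad) or (horizontal distance between collar0_center and post1 below 0.004 m and z of collar0_center in the frame of post1 below 0.0155 m and angle between the x axis of collar0_center and the x axis of post1, either way round below 0.25 rad) or (horizontal distance between collar0_center and post2 below 0.004 m and z of collar0_center in the frame of post2 below 0.0155 m and angle between the x axis of collar0_center and the x axis of post2, either way round below 0.25 rad) or (horizontal distance between collar0_center and post3 below 0.004 m and z of collar0_center in the frame of post3 below 0.0155 m and angle between the x axis of collar0_center and the x axis of post3, either way round below 0.25 rad)) and ((horizontal distance between collar1_center and post0 below 0.004 m and z of collar1_center in the frame of post0 below 0.0155 m and angle between the x axis of collar1_center and the x axis of post0, either way round below 0.25 rad) or (horizontal distance between collar1_center and post1 below 0.004 m and z of collar1_center in the frame of post1 below 0.0155 m and angle between the x axis of collar1_center and the x axis of post1, either way round below 0.25 rad) or (horizontal distance between collar1_center and post2 below 0.004 m and z of collar1_center in the frame of post2 below 0.0155 m and angle between the x axis of collar1_center and the x axis of post2, either way round below 0.25 rad) or (horizontal distance between collar1_center and post3 below 0.004 m and z of collar1_center in the frame of post3 below 0.0155 m and angle between the x axis of collar1_center and the x axis of post3, either way round below 0.25 rad)) and ((horizontal distance between collar2_center and post0 below 0.004 m and z of collar2_center in the frame of post0 below 0.0155 m and angle between the x axis of collar2_center and the x axis of post0, either way round below 0.25 rad) or (horizontal distance between collar2_center and post1 below 0.004 m and z of collar2_center in the frame of post1 below 0.0155 m and angle between the x axis of collar2_center and the x axis of post1, either way round below 0.25 rad) or (horizontal distance between collar2_center and post2 below 0.004 m and z of collar2_center in the frame of post2 below 0.0155 m and angle between the x axis of collar2_center and the x axis of post2, either way round below 0.25 rad) or (horizontal distance between collar2_center and post3 below 0.004 m and z of collar2_center in the frame of post3 below 0.0155 m and angle between the x axis of collar2_center and the x axis of post3, either way round below 0.25 rad)) and ((horizontal distance between collar3_center and post0 below 0.004 m and z of collar3_center in the frame of post0 below 0.0155 m and angle between the x axis of collar3_center and the x axis of post0, either way round below 0.25 rad) or (horizontal distance between collar3_center and post1 below 0.004 m and z of collar3_center in the frame of post1 below 0.0155 m and angle between the x axis of collar3_center and the x axis of post1, either way round below 0.25 rad) or (horizontal distance between collar3_center and post2 below 0.004 m and z of collar3_center in the frame of post2 below 0.0155 m and angle between the x axis of collar3_center and the x axis of post2, either way round below 0.25 rad) or (horizontal distance between collar3_center and post3 below 0.004 m and z of collar3_center in the frame of post3 below 0.0155 m and angle between the x axis of collar3_center and the x axis of post3, either way round below 0.25 rad)) and y of carrier in the frame of bay below -0.08 m), for 0.2 s.
2. the carrier is fully home in the bay (y of carrier in the frame of bay between -0.006 and 0.006 m and angle between the x axis of carrier and the x axis of bay, either way round below 0.1 rad and z of carrier in the frame of bay below 0.004 m and x of carrier in the frame of bay between -0.006 and 0.006 m), for 0.2 s.
At the end, for the whole second after the job is handed in: Every present collar is on a post, flats together, down on the board within 3 mm; the carrier is in the bay within 6 mm of fully home and square within 0.1 rad; the brush hangs (slower than 0.15 m/s) with the peg through its hole, within 0.4 rad of upright (all of step 2 and ((horizontal distance between collar0_center and post0 below 0.004 m and z of collar0_center in the frame of post0 below 0.0155 m and angle between the x axis of collar0_center and the x axis of post0, either way round below 0.25 rad) or (horizontal distance between collar0_center and post1 below 0.004 m and z of collar0_center in the frame of post1 below 0.0155 m and angle between the x axis of collar0_center and the x axis of post1, either way round below 0.25 rad) or (horizontal distance between collar0_center and post2 below 0.004 m and z of collar0_center in the frame of post2 below 0.0155 m and angle between the x axis of collar0_center and the x axis of post2, either way round below 0.25 rad) or (horizontal distance between collar0_center and post3 below 0.004 m and z of collar0_center in the frame of post3 below 0.0155 m and angle between the x axis of collar0_center and the x axis of post3, either way round below 0.25 rad)) and ((horizontal distance between collar1_center and post0 below 0.004 m and z of collar1_center in the frame of post0 below 0.0155 m and angle between the x axis of collar1_center and the x axis of post0, either way round below 0.25 rad) or (horizontal distance between collar1_center and post1 below 0.004 m and z of collar1_center in the frame of post1 below 0.0155 m and angle between the x axis of collar1_center and the x axis of post1, either way round below 0.25 rad) or (horizontal distance between collar1_center and post2 below 0.004 m and z of collar1_center in the frame of post2 below 0.0155 m and angle between the x axis of collar1_center and the x axis of post2, either way round below 0.25 rad) or (horizontal distance between collar1_center and post3 below 0.004 m and z of collar1_center in the frame of post3 below 0.0155 m and angle between the x axis of collar1_center and the x axis of post3, either way round below 0.25 rad)) and ((horizontal distance between collar2_center and post0 below 0.004 m and z of collar2_center in the frame of post0 below 0.0155 m and angle between the x axis of collar2_center and the x axis of post0, either way round below 0.25 rad) or (horizontal distance between collar2_center and post1 below 0.004 m and z of collar2_center in the frame of post1 below 0.0155 m and angle between the x axis of collar2_center and the x axis of post1, either way round below 0.25 rad) or (horizontal distance between collar2_center and post2 below 0.004 m and z of collar2_center in the frame of post2 below 0.0155 m and angle between the x axis of collar2_center and the x axis of post2, either way round below 0.25 rad) or (horizontal distance between collar2_center and post3 below 0.004 m and z of collar2_center in the frame of post3 below 0.0155 m and angle between the x axis of collar2_center and the x axis of post3, either way round below 0.25 rad)) and ((horizontal distance between collar3_center and post0 below 0.004 m and z of collar3_center in the frame of post0 below 0.0155 m and angle between the x axis of collar3_center and the x axis of post0, either way round below 0.25 rad) or (horizontal distance between collar3_center and post1 below 0.004 m and z of collar3_center in the frame of post1 below 0.0155 m and angle between the x axis of collar3_center and the x axis of post1, either way round below 0.25 rad) or (horizontal distance between collar3_center and post2 below 0.004 m and z of collar3_center in the frame of post2 below 0.0155 m and angle between the x axis of collar3_center and the x axis of post2, either way round below 0.25 rad) or (horizontal distance between collar3_center and post3 below 0.004 m and z of collar3_center in the frame of post3 below 0.0155 m and angle between the x axis of collar3_center and the x axis of post3, either way round below 0.25 rad)) and x of brush_eye in the frame of stand between -0.056 and -0.001 m and y of brush_eye in the frame of stand between -0.009 and 0.009 m and z of brush_eye in the frame of stand between 0.188 and 0.222 m and angle between brush_eye's own z axis and vertical below 0.4 rad and linear speed of brush below 0.15 m/s and linear speed of carrier below 0.02 m/s); the robot touches nothing.
It fails at once if a bystander is pushed more than 4 cm (distance of any of tin, tape from where it was at the start of the episode above 0.04 m).
It fails at once if the carrier is tipped (angle between carrier's own z axis and vertical above 0.5 rad).
Of collar0, collar1, collar2, collar3 only 3 to 4 are there at a start; the rules pass over those that are not, and their reading is None.
At some moment in a run one of collar0, collar1, collar2, collar3 may be knocked a few centimetres aside while the robot is not near it.
Once in a run the grip may slacken for a moment while it holds something.
It also fails if it takes over 200 s, if anything falls off the work surface, if the arm or the gripper's body presses on something with over 40 N, if the wrist force passes 120 N, or if a joint passes its speed limit or range.

## Robot

A 7-joint arm with a two-finger parallel gripper is mounted at the origin on the work surface. World frame = base frame: x ahead of the robot, y to its left, z up, the work surface at z = 0. Lengths are in m, angles in rad, forces in N, time in s.
With the tool pointing down it reaches from about 0.375 to 0.925 m from the base axis. Payload 3.1 kg.
Tool frame: the origin (TCP) lies between the finger pads; the fingertips stand 19 mm ahead of it and the grasp point (between the pads) is the TCP; z points along the fingers, y is the line along which they close (so a half turn about z gives the same grasp; the last joint's range is limited). The gripper opens to 85 mm and grips with 20 to 120 N. Pads are 22 mm wide; open, the fingers measure 114 mm over their backs; the gripper's body (76 mm by 85 mm) begins 54 mm behind the grasp point. The pads swing forward as they close: fully open they stand 13 mm farther back than shut.
Start: joints at [1.085, 0.383, 0.044, 1.598, -0.018, 1.161, -0.05], TCP at [0.246, -0.602, 0.221] pointing down, gripper open.
Joint ranges: [-2.61, 2.61], [-0.41, 2.15], [-1.48, 1.57], [0, 2.5], [-1.57, 4.71], [0.05, 1.97], [-2.85, 2.85]. Speed limits (rad/s): [2.79, 2.79, 3.14, 3.14, 3.14, 3.14, 3.14].

## Interface

Orientations are given as a unit quaternion [x, y, z, w].
In Python, from bench import move_ptp, movel, move_j, move_gripper, pause, inverse_kinematics, read_camera, camera_params, MotionError, sign_off, look_for, tip_of, read_time_s, read_qpos, read_joint_vel, read_effort, read_eef_pos, read_tcp_rot, read_ft_force, read_ft_torque, read_finger_gap, read_grasp_force gives the robot as it stands. Calls block until the motion is done:
- move_ptp(position, orientation): joint-space move of the TCP to a pose.
- movel(position, orientation=None, speed=0.15): straight line of the TCP; orientation=None keeps the orientation; speed is the mean speed in m/s.
- move_j(angles): joint-space move.
- move_gripper(opening, effort=None): finger opening in m; effort is the grip in N (None keeps the last); returns when the fingers have stopped.
- pause(seconds).
- inverse_kinematics(position, orientation): joint angles nearest the present ones, or None.
- read_camera(name): name is "side" or "top"; returns the picture (480x640x3 uint8, red, green, blue); there is no depth.
- camera_params(name): a dict with "K" (3x3 intrinsics, pixels), "camera_from_world" (4x4, takes a point from world to camera coordinates). Camera axes: x right, y down, z forward; pixel columns grow to the right and rows downward; lengths in m; the calibration is good to about 2 mm. A picture is of the moment at which its call begins. camera_params takes no time and is no camera call.
A pose or a line that the arm cannot do raises MotionError and nothing moves.
- sign_off(): hands the job in; it is judged then, once.
Trained networks look in the newest picture that a camera, given by its name, has taken for a name from the list of things; names that differ only in an ending like _2 or _b are one class to them, and where a whole thing is asked for, a point or a joint stands for the part that bears it (a point fixed in the world has none). Each returns a list of dicts, best first, with "confidence" (0 to 1); they miss things now and then, are a little off and sometimes report something else, mostly with a low value. They report only what shows in the picture. A call takes as long as a camera call. They do not tell look-alikes from the thing itself.
- look_for(camera, name): "at" ([column, row] in pixels, amid what is visible of it).
- tip_of(camera, name): "at" ([column, row] in pixels: a listed point, or the origin of a listed thing).
Readings, each from a call of its own:
- read_time_s(): time.
- read_qpos(): joint angles.
- read_joint_vel(): joint speeds.
- read_effort(): joint torques, N m.
- read_eef_pos(): TCP position.
- read_tcp_rot(): TCP orientation.
- read_ft_force(): force on the tool from outside, world axes, zero at the start.
- read_ft_torque(): the same for the moment, N m.
- read_finger_gap(): finger opening in m.
- read_grasp_force(): force on a finger pad.
Only numpy, scipy, OpenCV 4.12 (cv2) and the standard library are available. Lean on these libraries where they do the work, as an engineer would, in place of code of your own. Each camera call takes 0.05 s, during which the arm holds its last target. There are 200 camera calls.

## Working session

There is one attempt and no reset: what is moved stays moved. The work goes in short steps, each a Python script; the robot and the scene stay as the last script left them, time stands still between calls to the robot, and variables do not carry over. Pictures are saved under pics/ and viewed, at most 14 in all, crops included, and the job is handed in when it is done.

```bash
ls; mkdir -p pics; python3 - <<'E'
from bench import *
import cv2,numpy as np
for c in("side","top"):
    im=read_camera(c); cv2.imwrite(f"pics/{c}0.png",im[:,:,::-1])
    p=camera_params(c); print(c,np.round(p["K"],1).tolist(),np.round(p["camera_from_world"],3).tolist())
    for n in["collar0_center","post0","carrier","carrier_knob","bay","bay_mouth","brush_eye","stand","peg_tip","tin","tape"]:
        print(n,[(np.round(d["at"]).tolist(),round(d["confidence"],2)) for d in tip_of(c,n)])
print(read_time_s(),read_eef_pos(),read_tcp_rot())
E
```

```text
pics
side [[512.0, 0.0, 315.9], [0.0, 512.0, 241.5], [0.0, 0.0, 1.0]] [[0.97, -0.245, 0.004, -0.475], [-0.168, -0.677, -0.716, 0.178], [0.178, 0.694, -0.698, 1.091], [0.0, 0.0, 0.0, 1.0]]
collar0_center [([280.0, 268.0], 0.53)]
post0 [([345.0, 270.0], 0.7), ([396.0, 285.0], 0.47), ([360.0, 305.0], 0.46), ([377.0, 265.0], 0.39)]
carrier [([371.0, 283.0], 0.87)]
carrier_knob [([376.0, 262.0], 0.92)]
bay [([372.0, 260.0], 0.31)]
bay_mouth []
brush_eye [([358.0, 382.0], 0.89)]
stand [([442.0, 378.0], 0.6)]
peg_tip [([430.0, 309.0], 0.9), ([272.0, 416.0], 0.28)]
tin [([274.0, 417.0], 0.85)]
tape [([238.0, 207.0], 0.68)]
top [[467.3, 0.0, 316.1], [0.0, 467.3, 239.0], [0.0, 0.0, 1.0]] [[0.034, -0.999, 0.007, -0.03], [-0.979, -0.035, -0.2, 0.543], [0.2, 0.0, -0.98, 1.016], [0.0, 0.0, 0.0, 1.0]]
collar0_center [([281.0, 294.0], 0.57), ([436.0, 336.0], 0.31)]
post0 [([338.0, 197.0], 0.6), ([308.0, 238.0], 0.56), ([346.0, 232.0], 0.52), ([307.0, 202.0], 0.5)]
carrier [([327.0, 221.0], 0.61)]
carrier_knob [([330.0, 209.0], 0.93), ([337.0, 197.0], 0.59)]
bay []
bay_mouth [([235.0, 296.0], 0.5)]
brush_eye [([480.0, 270.0], 0.98), ([434.0, 337.0], 0.25)]
stand [([339.0, 193.0], 0.58), ([434.0, 196.0], 0.56)]
peg_tip [([456.0, 194.0], 0.79), ([381.0, 301.0], 0.5)]
tin [([436.0, 336.0], 0.68)]
tape [([172.0, 325.0], 0.65)]
1.2 [ 0.24581922 -0.60171972  0.22084386] [ 9.81253377e-01  1.92722104e-01  2.25434779e-07 -2.24585277e-05]
```

View pics/side0.png

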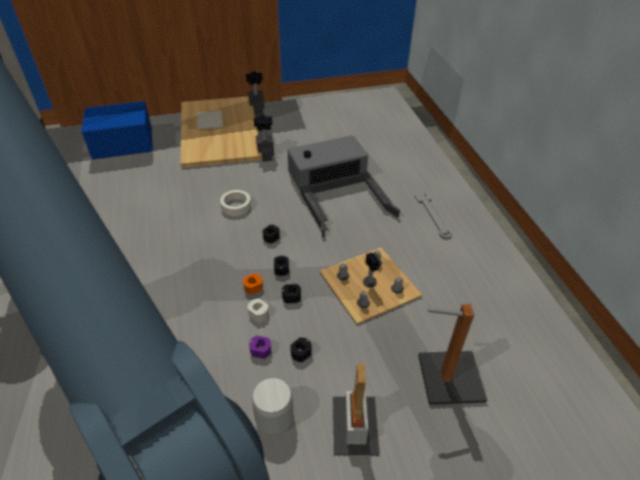

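View pics/top0.png

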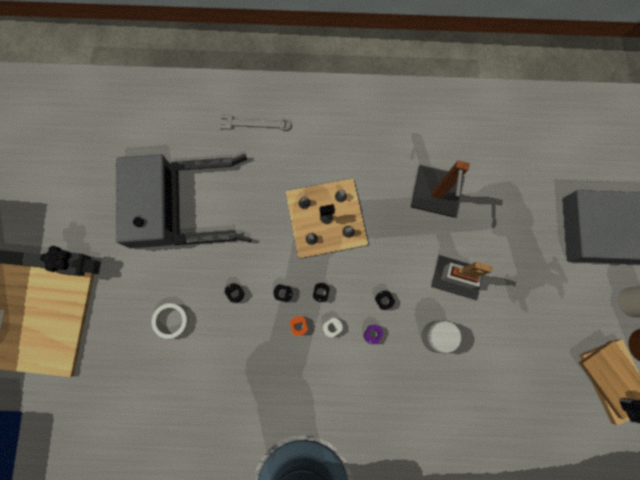

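Black collars are at top (235,293), (284,293), (321,292) and (386,300). The orange (300,326), white (333,327) and purple (374,334) ones are look-alikes and stay put. The carrier is at (327,218), the bay mouth at about (240,200) opening right, the brush at (480,270) and the stand at (440,192). Next are close crops of the collars and posts.

```bash
cat > h.py <<'E'
from bench import *
import cv2,numpy as np
P={c:camera_params(c) for c in("side","top")}
def proj(c,X):
    X=np.atleast_2d(X); T=P[c]["camera_from_world"]; q=(P[c]["K"]@(T[:3,:3]@X.T+T[:3,3:4])); return (q[:2]/q[2]).T
def ray(c,uv,z):
    T=P[c]["camera_from_world"];R=T[:3,:3];o=-R.T@T[:3,3]
    d=R.T@np.linalg.solve(P[c]["K"],[uv[0],uv[1],1]); return o+d*(z-o[2])/d[2]
def avg(c,n=4): return np.mean([read_camera(c).astype(float) for _ in range(n)],0)
def crop(im,cx,cy,w,h,s):
    a=cv2.getRectSubPix(im.astype(np.float32),(w,h),(float(cx),float(cy)))
    return np.clip(cv2.resize(a,None,fx=s,fy=s,interpolation=cv2.INTER_CUBIC),0,255)[:,:,::-1]
E
python3 - <<'E'
from h import *
T=avg("top",6);S=avg("side",6);np.save("T.npy",T);np.save("S.npy",S)
cs=[(235,293),(284,293),(321,292),(386,300)]
g=lambda a:np.clip((a/255)**.5*255,0,255)
row=[]
for u,v in cs:
    X=ray("top",(u,v),.025); us=proj("side",X)[0]; print(u,v,X.round(3),us.round(0))
    row.append(np.vstack([g(crop(T,u,v,25,25,8)),g(crop(S,*us,25,25,8))]))
cv2.imwrite("pics/collars.png",np.hstack(row))
cv2.imwrite("pics/carr.png",np.hstack([crop(T,327,216,50,50,8)[:,:],crop(S,371,283,50,50,8)]))
for c,I in(("top",T),("side",S)):
    print(c,[(np.round(d["at"],1).tolist(),round(d["confidence"],2)) for d in look_for(c,"collar0_center")],[(np.round(d["at"],1).tolist(),round(d["confidence"],2)) for d in tip_of(c,"post0")])
E
```

```text
235 293 [0.417 0.171 0.025] [271. 231.]
284 293 [0.421 0.059 0.025] [281. 263.]
321 292 [ 0.426 -0.026  0.025] [291. 290.]
386 300 [ 0.413 -0.176  0.025] [300. 346.]
top [([285.2, 296.4], 0.72), ([161.5, 321.4], 0.23)] [([309.1, 235.3], 0.62), ([350.6, 233.7], 0.53), ([338.2, 196.5], 0.41)]
side [([280.3, 266.9], 0.75)] [([360.3, 305.6], 0.75), ([341.7, 272.3], 0.69), ([394.8, 287.0], 0.56), ([375.3, 264.7], 0.4)][ WARN:0@4.071] global loadsave.cpp:1063 imwrite_ Unsupported depth image for selected encoder is fallbacked to CV_8U.
```

View pics/collars.png

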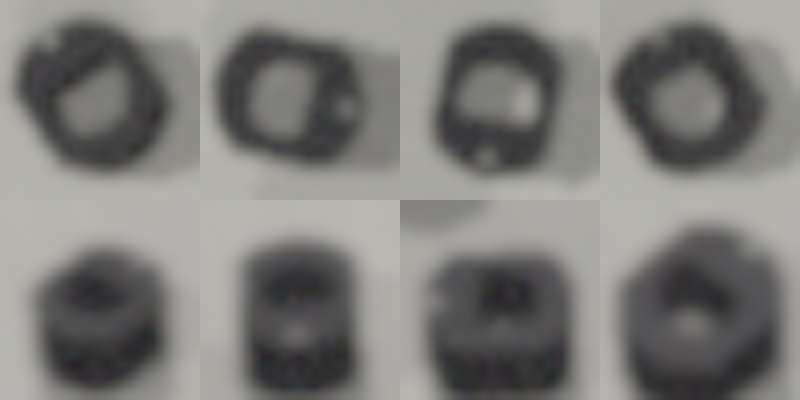

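View pics/carr.png

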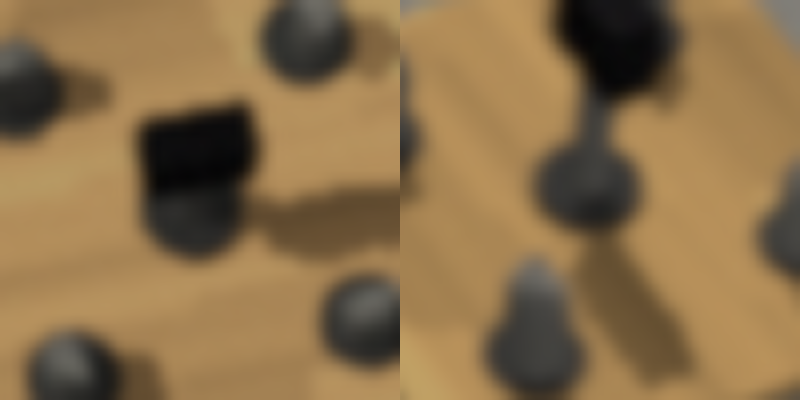

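Every dot shows: up-left on collar A (235,293), right on B (284,293), bottom on C (321,292), up-left on D (386,300). Next I rectify everything to world planes.

```bash
cat >> h.py <<'E'
def rect(c,im,cx,cy,z,half,mm=.5):
    # rows: world x decreasing downward(up=+x), cols: -y to the right (like top view)
    n=int(2*half/mm*1000); g=(np.arange(n)+.5)/n*2*half-half
    X=np.stack(np.broadcast_arrays(cx-g[:,None],cy-g[None,:],np.full((1,1),z)),-1).reshape(-1,3)
    uv=proj(c,X).astype(np.float32).reshape(n,n,2)
    return cv2.remap(im.astype(np.float32),uv[...,0],uv[...,1],cv2.INTER_CUBIC)
E
python3 - <<'E'
from h import *
T=np.load("T.npy");S=np.load("S.npy")
for c,I in(("top",T),("side",S)):
    R=rect(c,I,.59,-.045,.008,.14); m=((R[...,0]-R[...,2])>40).astype(np.uint8)
    m=cv2.morphologyEx(m,cv2.MORPH_CLOSE,np.ones((45,45),np.uint8)); m=cv2.morphologyEx(m,cv2.MORPH_OPEN,np.ones((15,15),np.uint8))
    k=max(cv2.findContours(m,0,1)[0],key=cv2.contourArea); (a,b),(w,h),ang=cv2.minAreaRect(k)
    print(c,.59+.14-b*.0005,-.045+.14-a*.0005,w*.5,h*.5,ang)
g=lambda a:np.clip((a/255)**.5*255,0,255)[:,:,::-1]
kt=ray("top",proj("top",[0,0,0])[0],0)
pk=[ray("top",u,.09) for u in [(330,209)]]; print("knob",pk)
# bay rails / stand
B=np.hstack([cv2.resize(g(rect("top",T,.62,.18,.026,.17,1)),(400,400)),cv2.resize(g(rect("side",S,.62,.18,.026,.17,1)),(400,400))])
cv2.imwrite("pics/bay.png",B.astype(np.uint8))
E
```

```text
top 0.6085887145996094 -0.0326110153198242 171.9795379638672 171.60105895996094 76.71513366699219
side 0.6070941467285156 -0.033988113403320294 173.18212890625 174.6424560546875 76.79206848144531
knob [array([ 0.60672756, -0.03969329,  0.09      ])]
```

View pics/bay.png

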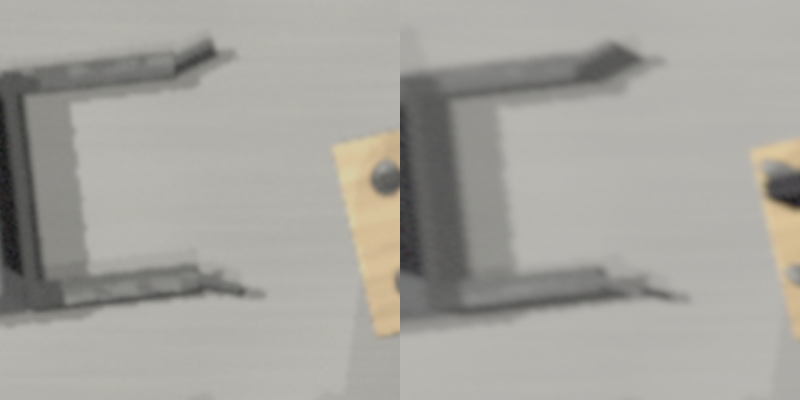

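```bash
cat > fit.py <<'E'
from h import *
from scipy.optimize import least_squares, minimize
def dshape(r,f,n=40):
    a0=np.arccos(f/r); a=np.linspace(a0,2*np.pi-a0,n); return np.c_[r*np.cos(a),r*np.sin(a)]
def cshape():
    a=np.linspace(0,2*np.pi,73); return np.c_[.022*np.cos(a),np.clip(.022*np.sin(a),-.018,.018)]
def post(): 
    return np.vstack([np.c_[s*dshape(.01,.005),np.full(40,z)] for s,z in((1,.008),(1,.035),(.72,.043))])
def collar(z0=0):
    return np.vstack([np.c_[cshape(),np.full(73,z)] for z in(z0,z0+.025)])
def place(M,x,y,th):
    c,s=np.cos(th),np.sin(th); return np.c_[x+c*M[:,0]-s*M[:,1],y+s*M[:,0]+c*M[:,1],M[:,2]]
def sil(c,X,u0,v0,n,off=(0,0),k=8,blur=.6):
    uv=(proj(c,X)-[u0,v0]+off+.5)*k*16-8
    m=np.zeros((n*k,n*k),np.float32); cv2.fillConvexPoly(m,cv2.convexHull(np.round(uv).astype(np.int32)),1.,cv2.LINE_8,4)
    return cv2.GaussianBlur(cv2.resize(m,(n,n),interpolation=cv2.INTER_AREA),(0,0),blur)
E
python3 - <<'E'
from fit import *
T=np.load("T.npy");S=np.load("S.npy");I={"top":T,"side":S}
C=np.array([.608,-.033]);yw=np.radians(13.25)
R2=np.array([[np.cos(yw),-np.sin(yw)],[np.sin(yw),np.cos(yw)]])
knob=np.array([[a,b,z] for a in(-.009,.009) for b in(-.017,.017) for z in(.06,.09)]+[[a,b,z] for a in(-.02,.02) for b in(-.02,.02) for z in(.008,.02)])
for i,(a,b) in enumerate([(1,1),(-1,1),(-1,-1),(1,-1)]):
    p=C+R2@(.045*np.array([a,b])); tot=0
    for c in("top","side"):
        n=26; uv=proj(c,[*p,.025])[0]; u0,v0=np.floor(uv)-n//2
        A=I[c][int(v0):int(v0)+n,int(u0):int(u0)+n]
        sat=(A[...,0]-A[...,2])/(A.sum(2)+1); al=np.clip((.2-sat)/.17,0,1)  # 1=grey
        lum=A.sum(2)
        w=1-(sil(c,place(knob,*C,yw),u0,v0,n,blur=1.5)>.05)
        res=[]
        for th in range(0,360,10):
            M=place(post(),*p,np.radians(th)); best=9e9
            f=lambda o:(w*(sil(c,M,u0,v0,n,o)-al)**2).sum()
            r=minimize(f,[0,0],method="Nelder-Mead",options=dict(initial_simplex=[[0,0],[1,0],[0,1]],maxiter=40))
            res.append((r.fun,*r.x))
        res=np.array(res); j=res[:,0].argsort()[:5]; tot=tot+res[:,0]
        print(i,p.round(3),c,[(int(q)*10,res[q].round(2).tolist()) for q in j],"max",res[:,0].max().round(1))
    print("  total",[(int(q)*10,tot[q].round(2)) for q in tot.argsort()[:6]])
g=lambda a:np.clip((a/255)**.6*255,0,255)[:,:,::-1]
rows=[]
for c in("top","side"):
    rows.append(np.hstack([cv2.resize(g(rect(c,I[c],*(C+R2@(.045*np.array(ab))),.043,.022,.25)),(200,200)) for ab in[(1,1),(-1,1),(-1,-1),(1,-1)]]))
cv2.imwrite("pics/posts.png",np.vstack(rows).astype(np.uint8))
E
```

```text
0 [0.641 0.021] top [(0, [14.32, -0.13, 0.28]), (10, [14.37, -0.26, 0.26]), (20, [14.41, -0.27, 0.18]), (30, [14.45, -0.41, 0.11]), (350, [14.5, -0.1, 0.16])] max 21.8
0 [0.641 0.021] side [(60, [97.36, -9.03, -10.62]), (40, [97.39, -8.85, -11.47]), (50, [97.41, -9.04, -10.62]), (30, [97.52, -8.92, -11.54]), (20, [98.28, -8.77, -11.79])] max 151.7
  total [(30, np.float64(111.97)), (40, np.float64(112.07)), (20, np.float64(112.69)), (50, np.float64(112.71)), (60, np.float64(113.86)), (0, np.float64(165.79))]
1 [0.554 0.   ] top [(180, [7.21, -0.31, 1.34]), (190, [7.32, -0.21, 1.37]), (0, [7.45, -0.3, 0.08]), (350, [7.46, -0.28, 0.08]), (170, [7.46, -0.42, 1.37])] max 14.6
1 [0.554 0.   ] side [(10, [116.8, 0.13, 0.44]), (20, [117.2, -0.03, 0.42]), (0, [117.57, 0.32, 0.48]), (130, [117.79, -0.74, 0.43]), (30, [117.85, -0.27, 0.5])] max 122.6
  total [(10, np.float64(124.51)), (0, np.float64(125.03)), (20, np.float64(125.22)), (30, np.float64(126.46)), (350, np.float64(126.83)), (140, np.float64(127.07))]
2 [ 0.575 -0.087] top [(340, [7.28, -0.28, 0.27]), (170, [7.28, -0.69, 1.38]), (0
[... 212 characters left out ...]
 (40, [7.45, -0.39, 0.9])] max 13.7
  total [(10, np.float64(13.87)), (0, np.float64(14.14)), (20, np.float64(14.87)), (350, np.float64(16.37)), (30, np.float64(16.61)), (130, np.float64(17.65))]
3 [ 0.662 -0.066] top [(20, [15.0, -0.45, 0.19]), (10, [15.02, -0.45, 0.33]), (0, [15.12, -0.33, 0.31]), (30, [15.14, -0.51, 0.19]), (340, [15.4, -0.22, 0.23])] max 22.5
3 [ 0.662 -0.066] side [(110, [56.23, -0.66, 0.65]), (120, [56.28, -0.79, 0.52]), (100, [56.69, -0.54, 0.54]), (240, [57.1, -0.58, 1.58]), (230, [57.22, -0.57, 1.59])] max 63.5
  total [(0, np.float64(72.4)), (10, np.float64(72.61)), (20, np.float64(73.07)), (350, np.float64(73.54)), (30, np.float64(73.62)), (40, np.float64(74.35))]
```

View pics/posts.png

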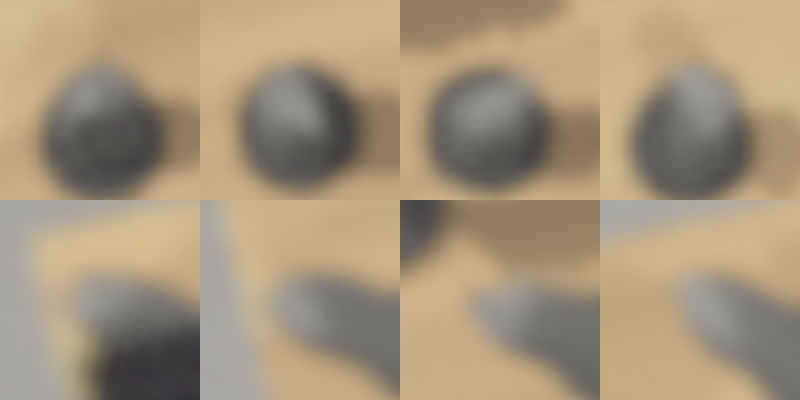

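The top row shows all four posts with bright top faces. Silhouette alone can't settle their yaws, so I fit a shaded model.

```bash
cat >> fit.py <<'E'
def mesh(N=48):
    F=[]; r=[np.c_[s*dshape(.01,.005,N),np.full(N,z)] for s,z in((1,.008),(1,.035),(.72,.043))]
    for a,b in((0,1),(1,2)):
        for i in range(N): j=(i+1)%N; F.append(np.array([r[a][i],r[a][j],r[b][j],r[b][i]]))
    F.append(r[2]); return F
FM=mesh(); FN=[]
for f in FM:
    n=np.cross(f[1]-f[0],f[2]-f[1]) if len(f)==4 else np.array([0,0,1.]); FN.append(n/np.linalg.norm(n))
FN=np.array(FN)
def render(c,x,y,th,u0,v0,n,off,shade,k=6,blur=.6):
    cs,s=np.cos(th),np.sin(th); Rz=np.array([[cs,-s,0],[s,cs,0],[0,0,1]]); N=FN@Rz.T
    T=P[c]["camera_from_world"]; o=-T[:3,:3].T@T[:3,3]
    V=o-(np.array([x,y,.03])); vis=N@(V/np.linalg.norm(V))>0; sh=shade(N,V/np.linalg.norm(V))
    m=np.zeros((n*k,n*k,2),np.float32)
    for f,v,g in zip(FM,vis,sh):
        if v:
            uv=(proj(c,f@Rz.T+[x,y,0])-[u0,v0]+off+.5)*k*16-8
            cv2.fillConvexPoly(m,np.round(uv).astype(np.int32),(1.,float(g)),cv2.LINE_8,4)
    return cv2.GaussianBlur(cv2.resize(m,(n,n),interpolation=cv2.INTER_AREA),(0,0),blur)
E
cat > pfit.py <<'E'
from fit import *
T=np.load("T.npy");S=np.load("S.npy");I={"top":T,"side":S}
C=np.array([.608,-.033]);yw=np.radians(13.25)
R2=np.array([[np.cos(yw),-np.sin(yw)],[np.sin(yw),np.cos(yw)]])
knob=np.array([[a,b,z] for a in(-.009,.009) for b in(-.017,.017) for z in(.06,.09)]);kb=np.array([[a,b,z] for a in(-.02,.02) for b in(-.02,.02) for z in(.008,.02)])
cyl=np.vstack([np.c_[.013*dshape(1,.999),np.full(40,z)] for z in(.008,.045)])
D=[]
PS=[C+R2@(.045*np.array(q)) for q in[(1,1),(-1,1),(-1,-1),(1,-1)]]
for p in PS:
    for c in("top","side"):
        n=26; uv=proj(c,[*p,.025])[0]; u0,v0=np.floor(uv)-n//2
        A=I[c][int(v0):int(v0)+n,int(u0):int(u0)+n]
        sat=(A[...,0]-A[...,2])/(A.sum(2)+1); al=np.clip((.2-sat)/.17,0,1); lum=A.mean(2)/100
        w=(sil(c,place(cyl,*p,0),u0,v0,n)>.3)&(sil(c,place(knob,*C,yw),u0,v0,n,blur=1.5)<.03)&(sil(c,place(kb,*C,yw),u0,v0,n,blur=1.5)<.03)
        D.append((c,p,u0,v0,n,al,lum,w))
def shade(g):
    amb,kd,lx,ly,ks,am2=g[:6]; L=np.array([lx,ly,1]);L/=np.linalg.norm(L)
    def f(N,V):
        H=L+V;H/=np.linalg.norm(H); return amb+am2*N[:,2]+kd*np.maximum(0,N@L)+ks*np.maximum(0,N@H)**12
    return f
def cost(d,th,g):
    c,p,u0,v0,n,al,lum,w=d; o=g[6:8] if c=="top" else g[8:10]
    m=render(c,*p,th,u0,v0,n,o,shade(g)); return (w*((m[...,0]-al)**2+2*(m[...,1]-al*lum)**2)).sum()
g=np.array([.4,.3,0.,.5,.2,.1,-.3,.25,-.1,.8]); ths=np.zeros(4); grid=np.radians(np.arange(0,360,15))
for it in range(4):
    tab=np.array([[cost(D[2*i],t,g)+cost(D[2*i+1],t,g) for t in grid] for i in range(4)]); ths=grid[tab.argmin(1)]
    f=lambda q:sum(cost(D[k],ths[k//2],q) for k in range(8))
    g=minimize(f,g,method="Nelder-Mead",options=dict(maxiter=250,initial_simplex=np.vstack([g,g+np.diag([.1]*2+[.4]*2+[.1]*2+[.3]*4)]))).x
    print(np.degrees(ths),f(g).round(2),g.round(2))
grid=np.radians(np.arange(0,360,5))
for i in range(4):
    a=np.array([cost(D[2*i],t,g) for t in grid]);b=np.array([cost(D[2*i+1],t,g) for t in grid])
    q=lambda z:[(int(j)*5,z[j].round(2)) for j in z.argsort()[:8]]
    loc=[j for j in range(72) if (a+b)[j]<min((a+b)[j-1],(a+b)[(j+1)%72])]
    print(i,PS[i].round(3),"top",a.argmin()*5,a.min().round(2),"side",b.argmin()*5,b.min().round(2),"sum minima",[(j*5,(a+b)[j].round(2)) for j in loc])
E
time python3 pfit.py
```

```text
[195.  15.  15.  15.] 139.14 [ 0.57  0.2   0.51  0.85  0.18  0.11 -0.45  0.08 -0.14  0.48]
[15. 15. 15. 15.] 134.27 [ 0.57  0.23  0.73  0.98  0.21  0.1  -0.49 -0.22  0.01  0.48]
[15. 15. 15. 15.] 133.45 [ 0.57  0.25  0.84  1.07  0.24  0.09 -0.55 -0.16 -0.02  0.48]
[15. 15. 15. 15.] 133.36 [ 0.57  0.22  0.84  1.06  0.28  0.09 -0.55 -0.16 -0.02  0.48]
0 [0.641 0.021] top 30 15.75 side 325 15.15 sum minima [(15, np.float64(33.51)), (165, np.float64(42.3)), (185, np.float64(41.52)), (205, np.float64(41.66)), (215, np.float64(42.02)), (240, np.float64(43.22)), (340, np.float64(36.04))]
1 [0.554 0.   ] top 0 13.28 side 10 30.61 sum minima [(10, np.float64(44.62)), (120, np.float64(69.65)), (220, np.float64(66.28)), (255, np.float64(64.79)), (325, np.float64(53.0))]
2 [ 0.575 -0.087] top 5 11.21 side 10 12.19 sum minima [(10, np.float64(23.62)), (80, np.float64(53.2)), (100, np.float64(54.1)), (195, np.float64(60.15)), (210, np.float64(59.59)), (330, np.float64(42.81))]
3 [ 0.662 -0.066] top 30 14.58 side 15 15.21 sum minima [(15, np.float64(30.32)), (100, np.float64(39.66)), (195, np.float64(56.66)), (205, np.float64(56.31)), (215, np.float64(55.95)), (310, np.float64(47.35)), (320, np.float64(47.77))]
real	0m16.110s
user	0m16.569s
sys	0m0.084s
```

```bash
cat > v.py <<'E'
exec(open("pfit.py").read().split("g=np.array")[0])
g=np.array([ 0.57,0.22,0.84,1.06,0.28,0.09,-0.55,-0.16,-0.02,0.48])
up=lambda a:cv2.resize(np.clip(a*180,0,255).astype(np.uint8),(182,182),interpolation=cv2.INTER_CUBIC)[:,:]
rows=[]
for off in(0,1):
    rows.append(np.hstack([up(D[2*i+off][6]) for i in range(4)]))
    rows.append(np.hstack([up(D[2*i+off][5]*D[2*i+off][6]) if 0 else up(render(D[2*i+off][0],*PS[i],np.radians([13,13,13,13][i]),*D[2*i+off][2:5],g[6:8] if off==0 else g[8:10],shade(g))[...,1]) for i in range(4)]))
im=np.vstack(rows); cv2.imwrite("pics/cmp.png",cv2.resize(im,(600,600)))
d=D[4]; np.set_printoptions(linewidth=200); print((d[5][2:24,4:22]*9).round().astype(int)); print((d[6][2:24,4:22]*100).astype(int))
E
python3 v.py
```

```text
[[0 0 0 0 0 0 0 0 0 0 0 0 0 0 0 0 0 0]
 [0 0 0 0 0 0 0 0 0 0 0 0 0 0 0 0 0 0]
 [0 0 0 0 0 0 0 0 0 0 0 0 0 0 0 0 0 0]
 [0 0 0 0 0 0 0 0 0 0 0 0 0 0 0 0 0 0]
 [0 0 0 0 0 0 0 0 0 0 0 0 0 0 0 0 0 0]
 [0 0 0 0 0 0 0 0 0 0 0 0 0 0 0 0 0 0]
 [0 0 0 0 0 0 0 0 0 0 0 0 0 0 0 0 0 0]
 [0 0 0 0 0 0 1 3 4 4 4 4 3 1 0 0 0 0]
 [0 0 0 0 0 2 5 8 9 9 9 8 7 4 1 0 0 0]
 [0 0 0 0 1 6 9 9 9 9 9 9 8 6 2 0 0 0]
 [0 0 0 0 4 8 9 9 9 9 9 9 9 7 3 0 0 0]
 [0 0 0 1 5 9 9 9 9 9 9 9 9 9 6 0 0 0]
 [0 0 0 1 5 9 9 9 9 9 9 9 9 9 6 1 0 0]
 [0 0 0 1 5 9 9 9 9 9 9 9 9 9 7 1 0 0]
 [0 0 0 0 4 9 9 9 9 9 9 9 9 9 5 1 0 0]
 [0 0 0 0 2 7 8 9 9 9 9 9 9 7 3 0 0 0]
 [0 0 0 0 1 3 6 8 9 9 9 9 8 4 1 0 0 0]
 [0 0 0 0 0 0 2 4 5 6 6 5 2 0 0 0 0 0]
 [0 0 0 0 0 0 0 0 1 1 1 0 0 0 0 0 0 0]
 [0 0 0 0 0 0 0 0 0 0 0 0 0 0 0 0 0 0]
 [0 0 0 0 0 0 0 0 0 0 0 0 0 0 0 0 0 0]
 [0 0 0 0 0 0 0 0 0 0 0 0 0 0 0 0 0 0]]
[[ 73  73  73  75  75  77  76  76  77  77  78  78  79  78  79  83  96 120]
 [ 75  76  76  77  77  77  77  79  77  79  80  79  79  81  82  85  97 117]
 [ 77  79  77  77  79  78  80  80  80  86  87  87  86  89  91 101 113 126]
 [ 84  81  80  8
[... 709 characters left out ...]
 52  40  35  49  67  72]
 [130 129 119  91  58  51  59  62  61  58  52  49  42  33  32  47  61  67]
 [132 129 122  97  61  50  54  51  48  45  42  39  35  30  34  51  64  68]
 [130 129 124 105  72  54  47  48  44  39  38  37  32  31  42  56  69  71]
 [127 126 123 113  91  68  55  46  43  42  40  40  42  47  60  73  77  79]
 [123 122 123 122 113  98  83  67  56  50  50  55  66  80  93  99  99  99]
 [122 123 128 130 130 125 117 102  92  84  81  90 104 115 120 121 119 120]
 [123 125 132 138 138 139 137 130 125 120 118 124 131 134 134 132 130 129]
 [123 126 131 138 140 141 138 139 138 135 135 136 137 139 138 137 136 137]
 [124 126 132 139 139 141 139 140 140 139 139 139 139 138 140 140 141 142]]
```

View pics/cmp.png

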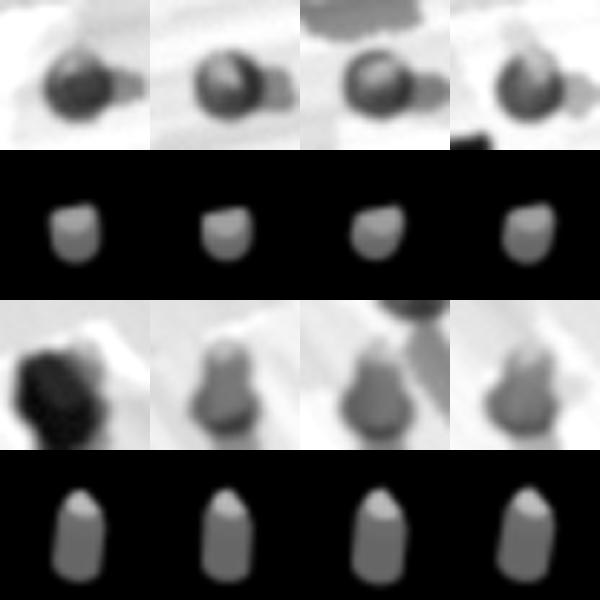

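The posts sit on dark ~26 mm base discs, which my model lacked. I add that and refit.

```bash
python3 - <<'E'
s=open("fit.py").read()
s=s.replace("off,shade,k=6,blur=.6):","off,shade,rd=.0125,sd=.4,k=6,blur=.6):").replace("""    for f,v,g in zip(FM,vis,sh):
""","""    a=np.linspace(0,2*np.pi,40,endpoint=False); dk=np.c_[x+rd*np.cos(a),y+rd*np.sin(a),np.full(40,.009)]
    cv2.fillConvexPoly(m,np.round((proj(c,dk)-[u0,v0]+off+.5)*k*16-8).astype(np.int32),(1.,float(sd)),cv2.LINE_8,4)
    for f,v,g in zip(FM,vis,sh):
""")
open("fit.py","w").write(s)
s=open("pfit.py").read()
s=s.replace(".013*dshape",".017*dshape").replace("np.full(40,z)] for z in(.008,.045)","np.full(40,z)] for z in(.006,.046)")
s=s.replace("o,shade(g))","o,shade(g),g[10],g[11])").replace("-.1,.8]);","-.1,.8,.0125,.4]);").replace("[.3]*4)","[.3]*4+[.001,.1])").replace("maxiter=250","maxiter=400")
s=s.replace("range(4):\n    tab","range(5):\n    tab").replace("w*((m","w*(.5*(m")
s+="\nnp.save('g.npy',g)\n"
open("pfit.py","w").write(s)
v=open("v.py").read().replace("g=np.array([ 0.57,0.22,0.84,1.06,0.28,0.09,-0.55,-0.16,-0.02,0.48])","g=np.load('g.npy');import sys;TH=[float(q) for q in sys.argv[1:]]").replace("[13,13,13,13]","TH").replace("shade(g))[","shade(g),g[10],g[11])[").split("d=D[4]")[0]
v=v.replace("up(D[2*i+off][6])","up(D[2*i+off][6]*D[2*i+off][5])")
open("v.py","w").write(v)
E
python3 pfit.py
```

```text
[195. 300.  15. 105.] 177.6 [ 0.54  0.09  0.49  1.4   0.24  0.2  -0.33 -0.16 -0.42  0.14  0.01  0.44]
[195. 315.  15. 105.] 177.1 [ 0.54  0.1   0.94  1.1   0.21  0.2  -0.33 -0.17 -0.35  0.13  0.01  0.45]
[210. 315.  15. 105.] 177.06 [ 0.54  0.1   0.93  1.06  0.22  0.2  -0.33 -0.17 -0.35  0.13  0.01  0.45]
[210. 315.  15. 105.] 177.05 [ 0.54  0.1   0.94  1.    0.22  0.2  -0.33 -0.17 -0.35  0.13  0.01  0.45]
[210. 315.  15. 105.] 177.05 [ 0.54  0.1   0.93  1.01  0.22  0.2  -0.33 -0.17 -0.35  0.13  0.01  0.45]
0 [0.641 0.021] top 200 4.59 side 310 63.75 sum minima [(20, np.float64(75.16)), (200, np.float64(68.93)), (210, np.float64(68.92))]
1 [0.554 0.   ] top 295 2.37 side 315 80.68 sum minima [(5, np.float64(87.69)), (80, np.float64(93.91)), (120, np.float64(92.26)), (130, np.float64(91.98)), (190, np.float64(87.25)), (310, np.float64(83.38))]
2 [ 0.575 -0.087] top 15 2.29 side 5 4.1 sum minima [(5, np.float64(6.47)), (115, np.float64(16.45)), (190, np.float64(12.94)), (220, np.float64(14.15)), (235, np.float64(14.21)), (265, np.float64(14.94)), (320, np.float64(10.62))]
3 [ 0.662 -0.066] top 95 1.72 side 110 15.93 sum minima [(20, np.float64(28.08)), (110, np.float64(17.96)), (175, np.float64(24.18)), (300, np.float64(31.62)), (310, np.float64(31.73))]
```

```bash
python3 - <<'E'
s=open("pfit.py").read()
s=s.replace("        D.append","        bd=np.array([[a,b,.008] for a in(-.085,.085) for b in(-.085,.085)]); w&=sil(c,place(bd,*C,yw),u0,v0,n,blur=1.2)>.97\n        D.append")
s=s.replace("np.arange(0,360,5)","np.arange(0,360,3)").replace("range(72)","range(120)").replace("%72","%120").replace("j*5","j*3").replace("argmin()*5","argmin()*3")
open("pfit.py","w").write(s)
E
python3 pfit.py; python3 v.py 198 290 12 103
```

```text
[195. 300.  15. 105.] 29.16 [ 0.55  0.13  0.81  1.05  0.26  0.14 -0.31 -0.08 -0.44  0.25  0.01  0.43]
[210. 300.  15. 105.] 29.05 [ 0.55  0.16  0.92  1.08  0.26  0.14 -0.33 -0.11 -0.42  0.25  0.01  0.43]
[210. 300.  15. 105.] 29.01 [ 0.55  0.16  0.96  1.08  0.27  0.14 -0.34 -0.13 -0.42  0.25  0.01  0.43]
[210. 300.  15. 105.] 28.92 [ 0.55  0.16  1.01  1.07  0.28  0.14 -0.34 -0.14 -0.44  0.25  0.01  0.43]
[210. 300.  15. 105.] 28.89 [ 0.55  0.16  1.02  0.99  0.28  0.14 -0.34 -0.14 -0.44  0.25  0.01  0.43]
0 [0.641 0.021] top 210 4.59 side 309 0.44 sum minima [(12, np.float64(12.86)), (21, np.float64(12.47)), (42, np.float64(12.87)), (198, np.float64(5.29)), (210, np.float64(5.28)), (222, np.float64(5.42)), (231, np.float64(5.54)), (246, np.float64(5.74))]
1 [0.554 0.   ] top 297 2.27 side 309 5.35 sum minima [(6, np.float64(13.44)), (21, np.float64(13.51)), (51, np.float64(16.26)), (78, np.float64(16.56)), (114, np.float64(14.66)), (123, np.float64(13.99)), (132, np.float64(13.8)), (141, np.float64(14.55)), (186, np.float64(10.77)), (192, np.float64(10.76)), (222, np.float64(11.43)), 
[... 305 characters left out ...]
), (129, np.float64(16.85)), (183, np.float64(12.23)), (192, np.float64(12.37)), (213, np.float64(13.44)), (219, np.float64(13.55)), (228, np.float64(13.63)), (234, np.float64(13.69)), (243, np.float64(13.98)), (258, np.float64(14.72)), (264, np.float64(14.76)), (321, np.float64(11.6))]
3 [ 0.662 -0.066] top 93 1.84 side 114 6.02 sum minima [(12, np.float64(20.5)), (21, np.float64(19.83)), (27, np.float64(19.21)), (42, np.float64(17.85)), (111, np.float64(8.3)), (171, np.float64(13.99)), (231, np.float64(17.72)), (240, np.float64(18.39)), (270, np.float64(21.33)), (285, np.float64(21.94)), (300, np.float64(22.03)), (306, np.float64(22.31)), (315, np.float64(23.67)), (336, np.float64(28.87))]
```

View pics/cmp.png

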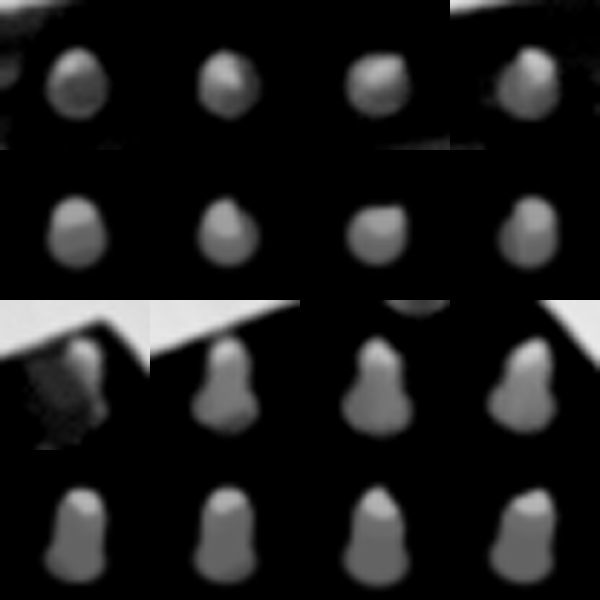

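Model matches the images now: post yaws ≈ 205°, 300°, 12°, 103°. Next I fit the collar poses.

```bash
cat > col.py <<'E'
from fit import *
def dark(im): return np.clip((110-im.mean(2))/50,0,1)
def fitcol(I,x,y,th,z0=0.):
    """fit silhouette; returns x,y,th(rad, by nearest flats),resid per cam, dot direction"""
    out=[];n=30
    for c in I:
        uv=proj(c,[x,y,.0125+z0])[0];u0,v0=np.floor(uv)-n//2
        A=I[c][int(v0):int(v0)+n,int(u0):int(u0)+n]; a=(A.mean(2)<95).astype(np.uint8)
        k,lab,st,ct=cv2.connectedComponentsWithStats(a); 
        j=max(range(1,k),key=lambda q:st[q,4]-8*np.hypot(*(ct[q]-n/2)))
        m=(lab==j).astype(np.uint8); fl=np.zeros_like(m); cv2.drawContours(fl,cv2.findContours(m,0,1)[0],-1,1,-1)
        hole=(fl==1)&(m==0); reg=cv2.dilate(fl,np.ones((3,3),np.uint8)); al=np.where(hole|(cv2.erode(fl,np.ones((3,3),np.uint8))>0),1,dark(A)*reg)
        out.append((c,u0,v0,al))
    def f(q):
        X=place(collar(z0),q[0],q[1],q[2]); return sum(((sil(c,X,u0,v0,n)-al)**2).sum() for c,u0,v0,al in out)
    best=None
    for t in ([th] if th is not None else np.radians(np.arange(0,180,20))):
        s=np.array([x,y,t]); r=minimize(f,s,method="Nelder-Mead",options=dict(maxiter=120,xatol=1e-4,initial_simplex=[s,s+[.004,0,0],s+[0,.004,0],s+[0,0,.25]]))
        if best is None or r.fun<best.fun: best=r
    q=best.x
    # dot: brightness along top ring on +x vs -x side
    sc=[]
    for t in(0,np.pi):
        v=0
        for c in I:
            rr,aa=np.meshgrid(np.linspace(.012,.021,7),np.linspace(-.35,.35,9)); 
            X=np.c_[q[0]+(rr*np.cos(q[2]+t+aa)).ravel(),q[1]+(rr*np.sin(q[2]+t+aa)).ravel(),np.full(rr.size,z0+.025)]
            uv=proj(c,X).astype(np.float32)[None]; L=cv2.remap(I[c].mean(2).astype(np.float32),uv[...,0],uv[...,1],1)[0].reshape(rr.shape)
            v+=L[:,3:6].max()-np.median(L[:,3:6])
        sc.append(v)
    return q,best.fun,sc
E
python3 - <<'E'
from col import *
I={"top":np.load("T.npy"),"side":np.load("S.npy")}
for nm,x,y,t in(("A",.414,.171,40),("B",.417,.059,-98),("C",.42,-.026,168),("D",.408,-.176,30)):
    r=[fitcol({c:I[c]},x,y,np.radians(t)) for c in I]+[fitcol(I,x,y,np.radians(t))]
    for q,f,s in r: print(nm,q[:2].round(4),np.degrees(q[2]).round(1),round(f,1),np.round(s))
E
```

```text
A [0.4185 0.1717] 50.2 79.9 [25.  7.]
A [0.4171 0.1694] 49.5 25.3 [14.  6.]
A [0.4178 0.1706] 53.1 107.3 [33. 21.]
B [0.4215 0.0585] -99.4 89.5 [12.  3.]
B [0.4197 0.0524] -101.2 48.1 [3. 6.]
B [0.4203 0.0558] -99.1 141.7 [13. 18.]
C [ 0.4268 -0.0287] 184.4 85.2 [19. 24.]
C [ 0.4253 -0.0297] 181.4 56.1 [35. 19.]
C [ 0.4259 -0.029 ] 183.8 144.6 [50. 37.]
D [ 0.4143 -0.1779] 53.0 55.5 [19. 19.]
D [ 0.4138 -0.1791] 48.7 43.4 [22.  6.]
D [ 0.4139 -0.1786] 51.1 100.2 [39. 23.]
```

Threshold swallows the shadows (collar ≈14, shadow ≈82, bench ≈134), so I lower it.

```bash
sed -i 's/(110-im.mean(2))\/50/(80-im.mean(2))\/60/; s/A.mean(2)<95/A.mean(2)<50/' col.py
python3 - <<'E'
from col import *
I={"top":np.load("T.npy"),"side":np.load("S.npy")}
for nm,x,y,t in(("A",.414,.171,40),("B",.417,.059,-98),("C",.42,-.026,168),("D",.408,-.176,40)):
    r=[fitcol({c:I[c]},x,y,np.radians(t)) for c in I]+[fitcol(I,x,y,np.radians(t))]
    for q,f,s in r: print(nm,q[:2].round(4),np.degrees(q[2]).round(1),round(f,1),np.round(s))
E
```

```text
A [0.4186 0.174 ] 39.2 7.1 [29.  2.]
A [0.4175 0.1731] 36.1 20.5 [19. 14.]
A [0.4181 0.1737] 37.1 29.1 [47. 11.]
B [0.4219 0.0609] -100.7 5.7 [12.  7.]
B [0.4205 0.0597] -99.9 17.1 [12. 10.]
B [0.4212 0.0607] -99.9 25.7 [20. 19.]
C [ 0.4268 -0.0268] 170.2 6.3 [16. 18.]
C [ 0.4253 -0.0271] 166.2 22.7 [21. 17.]
C [ 0.4262 -0.0269] 171.3 31.3 [33. 32.]
D [ 0.4139 -0.1755] 32.7 7.2 [21. 14.]
D [ 0.4133 -0.1761] 27.8 29.1 [23. 11.]
D [ 0.4135 -0.176 ] 31.8 37.2 [43. 22.]
```

```bash
cat > rob.py <<'E'
from h import *
H=.0295
C=np.array([.6076,-.0331]);yw=np.radians(13.25)
R2=np.array([[np.cos(yw),-np.sin(yw)],[np.sin(yw),np.cos(yw)]])
POST=[(*(C+R2@(.045*np.array(q))),t) for q,t in zip([(1,1),(-1,1),(-1,-1),(1,-1)],np.radians([205,300,12,103]))]
def Q(a): return [np.cos(a/2),np.sin(a/2),0,0]
def fz(): return read_ft_force()
def pick(x,y,th,px,py,pth,zt=H):
    for s in(0,np.pi):
        for w in (0,2*np.pi):
            pass
    s=next((s for s in(0,np.pi) if inverse_kinematics([x,y,.1],Q(th+s)) is not None and inverse_kinematics([px,py,.12],Q(pth+s)) is not None),None)
    if s is None: raise SystemExit("no yaw")
    move_gripper(.056); move_ptp([x,y,.12],Q(th+s)); movel([x,y,zt],speed=.15)
    move_gripper(.0,40); print("gap",read_finger_gap(),"F",read_grasp_force())
    movel([x,y,.14],speed=.25); print("gap up",read_finger_gap())
    move_ptp([px,py,.14],Q(pth+s)); return s
def seat(px,py,pth,s,H=H,zend=None):
    zend=zend or .008+H
    movel([px,py,.088],speed=.15); pause(.2); f0=fz(); print("f0",np.round(f0,1))
    off=np.zeros(3); z=.078; cand=[(0,0,d) for d in(8,-8,16,-16,24,-24)]+[(a,b,d) for d in(0,10,-10) for a,b in((1.5,0),(-1.5,0),(0,1.5),(0,-1.5))]; ci=0
    while z>zend+.0003:
        z=max(z-.003,zend); movel([px+off[0],py+off[1],z],Q(pth+s+off[2]),speed=.06); f=fz()-f0
        if f[2]>8:
            za=read_eef_pos()[2]
            print("contact z %.4f F %s off %s"%(za,np.round(f,1),off.round(4)))
            if z<=zend+.0015: break
            if ci>=len(cand): print("FAIL");return False
            z=z+.003; movel([px+off[0],py+off[1],z],speed=.08)
            a,b,d=cand[ci];ci+=1; off=np.array([a/1e3,b/1e3,np.radians(d)])
            movel([px+off[0],py+off[1],z],Q(pth+s+off[2]),speed=.05)
    print("end z",read_eef_pos()[2],"F",np.round(fz()-f0,1),"gap",read_finger_gap(),"off",off.round(4),"t",read_time_s())
    return True
E
python3 - <<'E'
from rob import *
p=read_eef_pos(); movel([p[0],p[1],.38],speed=.3)
x,y,t=.4135,-.1758,np.radians(31)
move_ptp([.42,-.2,.3],Q(t)); 
s=pick(x,y,t,*POST[2]); np.save("s.npy",s); print(read_time_s())
cv2.imwrite("pics/d.png",np.hstack([crop(read_camera("top"),327,225,60,75,6),crop(read_camera("side"),371,275,60,75,6)]).astype(np.uint8))
E
```

```text
gap -0.00017203862964046299 F 0.0
gap up -3.06052417247383e-05
8.15
```

View pics/d.png

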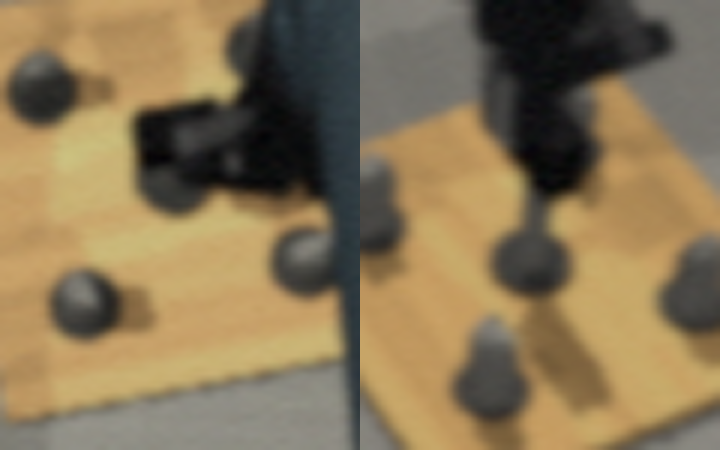

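The gripper closed empty (gap 0). I park clear and look.

```bash
cat >> rob.py <<'E'
def park(): move_ptp([.30,-.50,.40],Q(.4))
E
python3 - <<'E'
from rob import *
movel([.575,-.087,.3],speed=.3);park(); T=avg("top",2);S=avg("side",2);np.save("T1.npy",T);np.save("S1.npy",S)
cv2.imwrite("pics/e.png",np.hstack([crop(T,320,275,200,150,2)[:,:],crop(S,300,280,200,150,2)]).astype(np.uint8)); print(read_time_s())
from col import fitcol
print([ (r[0].round(4),r[1]) for r in [fitcol({"top":T},.4135,-.1758,.54),fitcol({"side":S},.4135,-.1758,.54)]])
E
```

```text
10.9667
[(array([ 0.4143, -0.1755,  0.6244]), np.float64(7.359041121014644)), (array([ 0.4118, -0.1755,  0.3427]), np.float64(128.3723237856093))]
```

View pics/e.png

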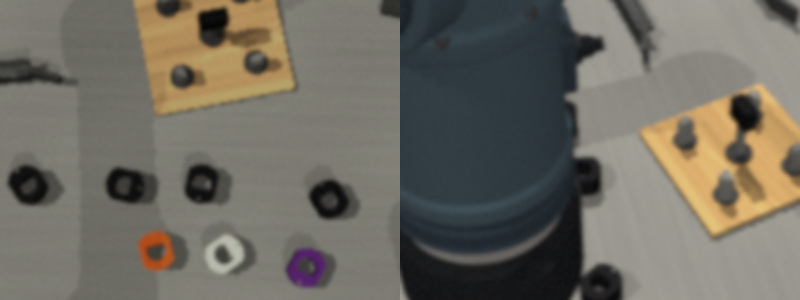

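Collar D is unmoved at (.414,-.1755), so the pads closed above it. I go lower, release once keyed on the post to keep the palm clear of the knob, then check the height.

```bash
sed -i 's/^H=.0295/H=.019/' rob.py
python3 - <<'E'
s=open("rob.py").read()
s=s.replace("movel([px,py,.088],speed=.15)","movel([px,py,.055+H],speed=.15)").replace("z=.078;","z=.047+H;").replace("zend=zend or .008+H","zend=zend or .020+H")
open("rob.py","w").write(s)
E
python3 - <<'E'
from rob import *
x,y,t=.4137,-.1757,np.radians(31)
move_ptp([x,y,.25],Q(t))
s=pick(x,y,t,*POST[2]); print(s,read_time_s())
if read_finger_gap()>.03: seat(*POST[2],s)
E
```

```text
gap -8.334015175334805e-06 F 0.0
gap up 7.937344768036172e-05
0 16.3
```

```bash
python3 - <<'E'
from rob import *
x,y,t=.4137,-.1757,np.radians(31)
move_gripper(.07); print("gap",read_finger_gap()); move_ptp([x,y,.12],Q(t)); movel([x,y,.05]); print(read_eef_pos(),read_tcp_rot())
ims=[]
for c in("top","side"):
    u=proj(c,[x,y,.03])[0]; ims.append(crop(read_camera(c),*u,70,80,5))
cv2.imwrite("pics/f.png",np.hstack(ims).astype(np.uint8)); print(read_time_s())
E
```

```text
gap 0.07005635053822346
[ 0.41515582 -0.1750768   0.05033739] [ 9.63423507e-01  2.67982762e-01  6.17456570e-04 -6.53010849e-05]
18.45
```

View pics/f.png

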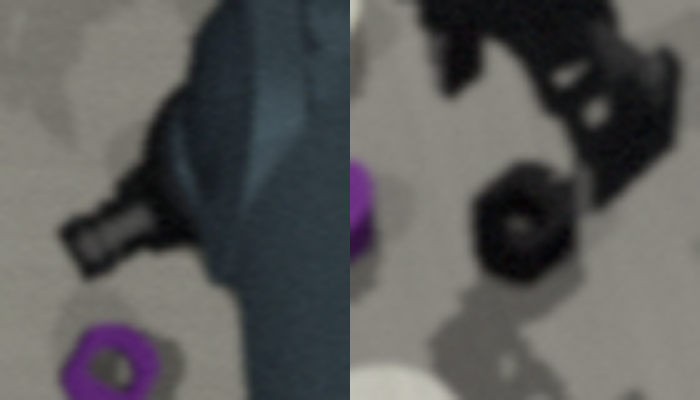

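The fingertips seem to stand about 30 mm higher than I assumed. I probe down gently with a force guard.

```bash
python3 - <<'E'
from rob import *
x,y,t=.4137,-.1757,np.radians(31)
move_gripper(.05); movel([x,y,.03]);pause(.2);f0=fz();print(read_eef_pos(),f0)
z=.03
while z>-.004:
    z-=.003; movel([x,y,z],speed=.06); f=fz()-f0
    print(round(z,4),np.round(read_eef_pos(),4),f.round(1))
    if abs(f[2])>5: break
movel([x,y,z+.004],speed=.06); pause(.1); p=read_eef_pos();move_gripper(0,40); print(p,read_finger_gap(),read_grasp_force(),read_time_s())
E
```

```text
[ 0.41413049 -0.17585432  0.03049021] [ 0.03342022  0.23516764 -0.30421901]
0.027 [ 0.4136 -0.1757  0.027 ] [-1.3  0.4  0.5]
0.024 [ 0.4134 -0.1756  0.0238] [-0.3  0.6 -0.2]
0.021 [ 0.4134 -0.1756  0.0208] [ 0.3 -0.2  1.1]
0.018 [ 0.4135 -0.1756  0.0178] [-0.1  0.8  1.7]
0.015 [ 0.4135 -0.1756  0.0148] [ 0.1 -0.1 -0.2]
0.012 [ 0.4135 -0.1756  0.0118] [-0.3 -0.4  0.1]
0.009 [ 0.4135 -0.1756  0.0088] [-0.2  0.  -0.2]
0.006 [ 0.4135 -0.1756  0.0058] [-0.6 -0.4  0.5]
0.003 [ 0.4135 -0.1756  0.0028] [ 0.1 -0.4  0. ]
0.0 [ 4.135e-01 -1.756e-01 -2.000e-04] [-0.3 -0.6  0.8]
-0.003 [ 0.4135 -0.1756 -0.0032] [0.4 0.4 0.4]
-0.006 [ 0.4135 -0.1756 -0.0062] [ 0.   0.3 -0.1]
[ 0.41389831 -0.17578019 -0.00179016] 0.03501991311258214 41.26196161843836 22.8917
```

Gripped: gap 35 mm at TCP z≈-0.002. The working tool offset is about 21 mm longer than I assumed, so H = -0.002 from here on. Carrying D on to post 2.

```bash
sed -i 's/^H=.019/H=-.002/' rob.py
python3 - <<'E'
from rob import *
x,y,t=.4137,-.1757,np.radians(31)
movel([x,y,.13],speed=.2); print(read_finger_gap()); px,py,pt=POST[2]
move_ptp([px,py,.13],Q(pt)); ok=seat(px,py,pt,0)
ims=[]
for c in("top","side"):
    u=proj(c,[px,py,.03])[0]; ims.append(crop(read_camera(c),*u,70,80,5))
cv2.imwrite("pics/g.png",np.hstack(ims).astype(np.uint8))
E
```

```text
0.03495535623946922
f0 [ 0.3 -0.  -1.3]
end z 0.017725944111871592 F [ 0.6 -0.5  1.5] gap 0.03495569970099063 off [0. 0. 0.] t 27.6583
```

View pics/g.png

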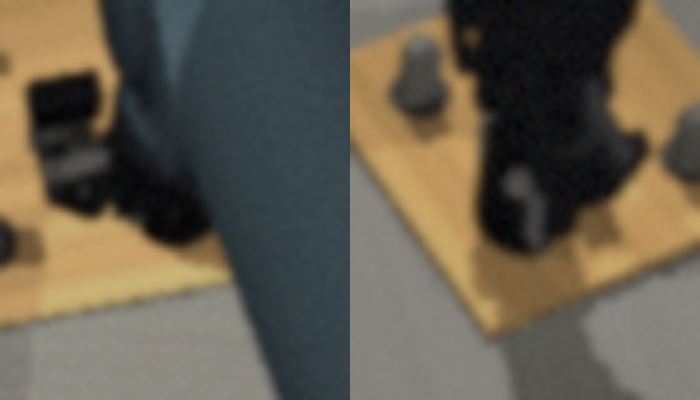

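No contact on the way to 12 mm above seated, so it's keyed on the post. Release, lift, check, then move to the next.

```bash
cat >> rob.py <<'E'
def release(px,py):
    move_gripper(.05); pause(.2); movel([px,py,.10],speed=.2)
def check(i,n=1):
    """silhouette-fit collar on post i at seated height and a bit higher"""
    from col import fitcol
    S=avg("side",n);T=avg("top",n); x,y,t=POST[i]
    for c,I in(("side",S),("top",T)):
        for z in(.008,.016):
            try: q,f,_=fitcol({c:I},x,y,t,z); print(c,z,(q[:2]-[x,y]).round(4),np.degrees(q[2]-t).round(1),round(f,1))
            except Exception as e: print(c,z,e)
E
python3 - <<'E'
from rob import *
px,py,pt=POST[2]; release(px,py); movel([px,py,.3],speed=.3); park(); check(2)
S=read_camera("side");T=read_camera("top");np.save("T2.npy",T)
from col import fitcol
for nm,x,y,t in(("A",.418,.1737,38),("B",.4212,.0605,-100),("C",.4262,-.0269,170)):
    q,f,s=fitcol({"top":T.astype(float)},x,y,np.radians(t)); print(nm,q.round(4),round(f,1),np.round(s))
ims=[crop(T,*proj("top",[px,py,.03])[0],60,60,6),crop(S,*proj("side",[px,py,.03])[0],60,60,6)]
cv2.imwrite("pics/i.png",np.hstack(ims).astype(np.uint8)); print(read_time_s())
E
```

```text
side 0.008 [ 0.0017 -0.001 ] 3.6 118.2
side 0.016 [-0.0112 -0.0315] 56.5 86.5
top 0.008 [ 0.0024 -0.0007] 0.7 9.2
top 0.016 [ 0.0008 -0.0002] -0.1 11.0
A [0.362  0.187  2.6077] 63.8 [ 2. 57.]
B [ 0.4219  0.0612 -1.7537] 4.9 [9. 8.]
C [ 0.427  -0.0268  2.9679] 7.5 [21. 19.]
31.6667
```

View pics/i.png

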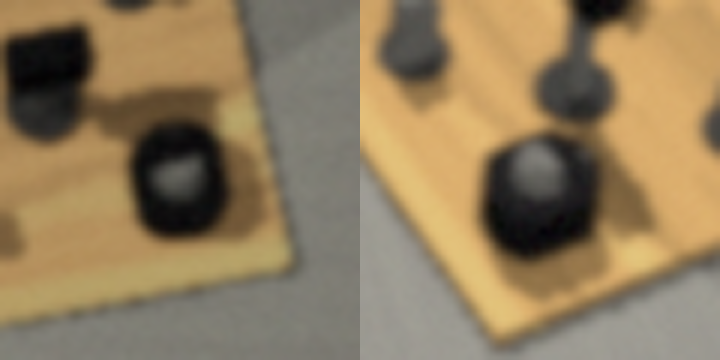

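D is seated on post 2 with the post showing through the bore. A was knocked away, as the task warned. I do C and B while relocating A from the saved picture.

```bash
python3 - <<'E'
from rob import *
from col import fitcol
T=np.load("T2.npy").astype(float)
m=(T.mean(2)<40).astype(np.uint8); k,l,st,ct=cv2.connectedComponentsWithStats(m)
for j in range(1,k):
    if 80<st[j,4]<500 and 200<ct[j][1]<400 and 130<ct[j][0]<460: print("blob",ct[j].round(),st[j,4],ray("top",ct[j],.025).round(3))
def do(x,y,deg,i):
    t=np.radians(deg); s=pick(x,y,t,*POST[i],zt=H)
    if not .03<read_finger_gap()<.04: raise SystemExit("no grip")
    if seat(*POST[i],s): release(*POST[i][:2])
move_ptp([.42,-.03,.25],Q(np.radians(170)-np.pi))
do(.4262,-.0269,170.5,0)
E
```

```text
blob [327. 212.] 157 [ 0.617 -0.034  0.025]
blob [138. 222.] 82 [0.577 0.411 0.025]
blob [349. 230.] 187 [ 0.575 -0.088  0.025]
blob [218. 240.] 89 [0.539 0.22  0.025]
blob [321. 292.] 161 [ 0.427 -0.026  0.025]
blob [283. 293.] 197 [0.421 0.061 0.025]
blob [240. 310.] 196 [0.379 0.157 0.025]
gap 0.034778535700405185 F 40.85829847259447
gap up 0.03484027536031648
f0 [-0.2 -0.  -0.4]
end z 0.017723483412489808 F [ 2.1  0.8 -1.5] gap 0.03519503430759472 off [0. 0. 0.] t 42.225
```

```bash
cat >> rob.py <<'E'
def do(x,y,deg,i):
    t=np.radians(deg); s=pick(x,y,t,*POST[i],zt=H)
    if not .03<read_finger_gap()<.04: raise SystemExit("no grip")
    if seat(*POST[i],s): release(*POST[i][:2])
E
python3 - <<'E'
from rob import *
from col import fitcol
do(.4212,.0606,-100,1)
x,y,_=POST[1]; movel([x,y,.3],speed=.3); park()
T=avg("top",2);S=avg("side",1);np.save("T3.npy",T);np.save("S3.npy",S)
for i in(0,1,2):
    px,py,t=POST[i]; q,f,_=fitcol({"top":T},px,py,t,.008); print(i,(q[:2]-[px,py]).round(4),np.degrees(q[2]-t).round(1),round(f,1))
q,f,s=fitcol({"top":T},.375,.157,None); print("A",q[:2],np.degrees(q[2]),f,s,read_time_s())
B=crop(T,*proj("top",[.375,.157,.025])[0],25,25,12)
cv2.imwrite("pics/j.png",np.hstack([np.clip((B/255)**.5*255,0,255),crop(T,327,217,50,50,6),crop(S,371,275,25,50,6) if 0 else crop(S,371,278,50,50,6)][:1]+[crop(T,327,217,25,25,12)*0]+[]).astype(np.uint8)) if 0 else cv2.imwrite("pics/j.png",np.hstack([np.clip((cv2.resize(B,(200,200))/255)**.5*255,0,255),cv2.resize(crop(T,327,217,50,50,6),(300,300))[:200],cv2.resize(crop(T,327,217,50,50,6),(300,300))[100:]]).astype(np.uint8))
E
```

```text
gap 0.03495763719086634 F 40.99806772777811
gap up 0.035386749758980304
f0 [-0.5 -0.3  0.3]
end z 0.01743681633673135 F [ 1.1  0.6 -1.6] gap 0.03482766589811549 off [0. 0. 0.] t 53.2667
0 [-0.0029  0.0011] 1.2 11.4
1 [ 0.0026 -0.0038] -16.6 19.6
2 [-0.0013  0.0022] -2.0 10.9
A [0.37913908 0.15779905] 210.60484817439445 8.254496299687435 [np.float32(7.2851543), np.float32(22.675781)] 57.3417
```

```bash
cat >> rob.py <<'E'
def carrier(c,I,cx=.6076,cy=-.0331):
    R=rect(c,I,cx,cy,.008,.13); m=((R[...,0]-R[...,2])>40).astype(np.uint8)
    m=cv2.morphologyEx(m,cv2.MORPH_CLOSE,np.ones((75,75),np.uint8)); m=cv2.morphologyEx(m,cv2.MORPH_OPEN,np.ones((15,15),np.uint8))
    k=max(cv2.findContours(m,0,1)[0],key=cv2.contourArea); (a,b),(w,h),g=cv2.minAreaRect(k)
    return np.round([cx+.13-b*.0005,cy+.13-a*.0005,w*.5,h*.5,g],4)
E
python3 - <<'E'
from rob import *
from col import fitcol
T=np.load("T3.npy");S=np.load("S3.npy")
print(carrier("top",T),carrier("side",S))
px,py,t=POST[1]
for z in(.008,.016,.024,.032,.04):
    q,f,_=fitcol({"top":T},px,py,np.radians(283),z); print("top",z,(q[:2]-[px,py]).round(4),np.degrees(q[2]).round(1),round(f,1))
u=proj("side",[px,py,.03])[0]; print(u)
def g(a): return np.clip((a/255)**.6*255,0,255)
cv2.imwrite("pics/k.png",np.hstack([g(crop(T,327,217,50,50,8)),g(crop(S,371,278,50,50,8))]).astype(np.uint8))
E
```

```text
[ 6.053000e-01 -2.980000e-02  1.718404e+02  1.715636e+02  7.713460e+01] [ 6.036000e-01 -3.130000e-02  1.740262e+02  1.759620e+02  7.712500e+01]
top 0.008 [ 0.0027 -0.0037] 285.6 19.6
top 0.016 [ 0.001  -0.0038] 287.0 20.5
top 0.024 [-0.0006 -0.0038] 285.6 21.5
top 0.032 [-0.0024 -0.004 ] 286.1 22.8
top 0.04 [-0.0042 -0.0041] 285.4 24.4
[343.15485126 269.18680145]
```

View pics/k.png

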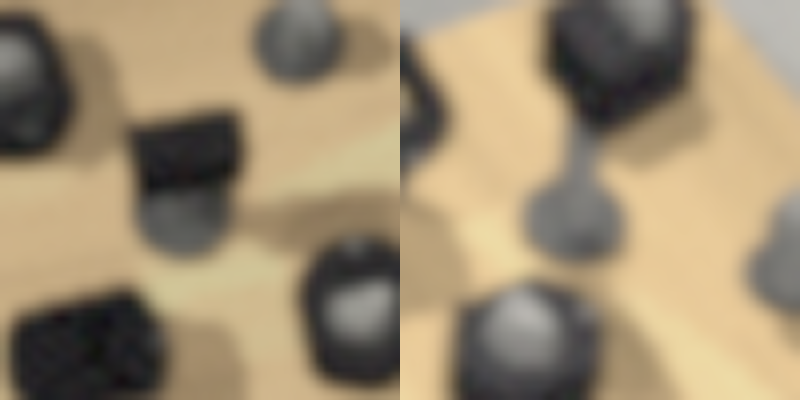

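I've used the 14th and last picture. Posts 0 and 2 are seated, but the collar on post 1 is cocked: no post shows through it. The carrier has shifted by (-3.2,+2.8) mm to yaw 12.9°. I regrip that collar across its flats, set it flat on the bench, and measure it again there.

```bash
python3 - <<'E'
from rob import *
from col import fitcol
x,y,t=.5523,-.0042,np.radians(286); s=next(s for s in(0,-np.pi,np.pi) if inverse_kinematics([x,y,.12],Q(t+s)) is not None)
move_gripper(.06); move_ptp([x,y,.25],Q(t+s)); movel([x,y,.06],speed=.2); pause(.2); f0=fz()
for z in np.arange(.052,.0175,-.0055):
    movel([x,y,z],speed=.1); f=fz()-f0
    if np.abs(f).max()>5: print("touch",z,f.round(1)); break
move_gripper(0,60); print("gap",read_finger_gap(),read_grasp_force(),read_eef_pos())
movel([x,y,.15],speed=.15); print("gap",read_finger_gap())
if read_finger_gap()>.025:
    bx,by=.425,.06; move_ptp([bx,by,.15],Q(t+s)); movel([bx,by,.03],speed=.2); pause(.1); f0=fz()
    for z in np.arange(.027,-.003,-.0025):
        movel([bx,by,z],speed=.06)
        if fz()[2]-f0[2]>5: print("bench",z,fz()-f0); break
    move_gripper(.055); pause(.2); movel([bx,by,.25],speed=.3)
park(); T=avg("top",2);S=avg("side",1);np.save("T4.npy",T);np.save("S4.npy",S); print(carrier("top",T),carrier("side",S))
m=(T.mean(2)<40).astype(np.uint8); k,l,st,ct=cv2.connectedComponentsWithStats(m)
for j in range(1,k):
    if 80<st[j,4]<500 and 170<ct[j][1]<400 and 130<ct[j][0]<460: print("blob",ct[j].round(),st[j,4],ray("top",ct[j],.025).round(3))
print(read_time_s())
E
```

```text
gap 0.035044534882062085 61.56924740347975 [ 0.55238011 -0.00416915  0.01908638]
gap 0.034693895369184186Traceback (most recent call last):
  File "<stdin>", line 15, in <module>
bench.MotionError: the arm cannot follow that straight line within its joint ranges
```

```bash
python3 - <<'E'
from rob import *
print(read_finger_gap(),read_eef_pos().round(3),read_qpos().round(2))
for x in(.425,.46,.50):
  for d in(106,286):
    for z in(.15,0):
        q=inverse_kinematics([x,.08,z],Q(np.radians(d))); print(x,d,z,None if q is None else np.round(q,2))
E
```

```text
0.05532475454967548 [ 0.425  0.06  -0.   ] [-1.09  0.55  0.98  2.29 -0.76  0.68 -2.41]
0.425 106 0.15 [ 0.88  0.22 -1.23  2.12  0.26  0.96 -0.21]
0.425 106 0 [ 0.46  0.47 -0.82  2.21  0.57  0.67 -0.48]
0.425 286 0.15 [-1.64  0.27  1.52  2.21 -0.34  0.95 -2.78]
0.425 286 0 [-1.13  0.55  0.98  2.28 -0.76  0.68 -2.45]
0.46 106 0.15 [ 0.68  0.26 -1.03  2.05  0.27  0.97 -0.21]
0.46 106 0 [ 0.47  0.53 -0.82  2.14  0.6   0.72 -0.48]
0.46 286 0.15 [-1.43  0.34  1.35  2.13 -0.41  0.97 -2.71]
0.46 286 0 [-1.07  0.6   0.95  2.2  -0.78  0.72 -2.44]
0.5 106 0.15 [ 0.66  0.37 -1.03  1.97  0.37  1.01 -0.26]
0.5 106 0 [ 0.46  0.6  -0.82  2.05  0.64  0.77 -0.47]
0.5 286 0.15 [-1.26  0.42  1.23  2.04 -0.47  1.   -2.66]
0.5 286 0 [-1.01  0.66  0.93  2.11 -0.78  0.77 -2.43]
```

The collar is released on the bench. Only the lift to .25 failed, because the arm is wrapped.

```bash
python3 - <<'E'
from rob import *
from col import fitcol
movel([.425,.06,.12],speed=.2); move_j([-.6,.3,0,1.6,0,1.2,0.]); print(read_eef_pos().round(2)); move_j([-1.085,.2,0.044,1.598,0,1.161,0.]); print(read_eef_pos().round(2),read_tcp_rot().round(2))
T=avg("top",3);S=avg("side",2);np.save("T4.npy",T);np.save("S4.npy",S); print(carrier("top",T),carrier("side",S))
m=(T.mean(2)<40).astype(np.uint8); k,l,st,ct=cv2.connectedComponentsWithStats(m)
for j in range(1,k):
    if 80<st[j,4]<500 and 170<ct[j][1]<400 and 130<ct[j][0]<460: print("blob",ct[j].round(),st[j,4],ray("top",ct[j],.025).round(3))
for x,y,t in((.4235,.06,np.radians(286)),(.375,.157,None)):
    q,f,s=fitcol({"top":T},x,y,t); print(q[:2],np.degrees(q[2]),f,s)
print(read_time_s())
E
```

```text
[0.55 0.33 0.27]
[0.37 0.54 0.34] [0.26 0.96 0.09 0.03]
[ 6.053000e-01 -2.980000e-02  1.719234e+02  1.715960e+02  7.710130e+01] [ 6.037000e-01 -3.120000e-02  1.730597e+02  1.745922e+02  7.698440e+01]
blob [447. 186.] 434 [ 0.691 -0.322  0.025]
blob [304. 204.] 173 [0.636 0.022 0.025]
blob [326. 213.] 140 [ 0.615 -0.032  0.025]
blob [348. 231.] 178 [ 0.571 -0.085  0.025]
blob [220. 240.] 112 [0.539 0.214 0.025]
blob [279. 292.] 171 [0.423 0.07  0.025]
blob [240. 310.] 215 [0.378 0.157 0.025]
[0.42365723 0.070047  ] 284.0777906848182 8.77323338414708 [np.float32(20.257812), np.float32(12.025177)]
[0.3779372  0.15762945] 27.368998229544726 3.831667545796168 [np.float32(21.57053), np.float32(8.237413)]
73.5167
```

```bash
sed -i 's/^C=.*$/C=np.array([.6041,-.0304]);yw=np.radians(12.95)/' rob.py
python3 - <<'E'
s=open("pfit.py").read().replace('"T.npy"','"T4.npy"').replace('"S.npy"','"S4.npy"').replace("C=np.array([.608,-.033]);yw=np.radians(13.25)","C=np.array([.6041,-.0304]);yw=np.radians(12.95)")
s=s.replace("[(1,1),(-1,1),(-1,-1),(1,-1)]","[(-1,1),(1,-1)]").replace("range(4):\n    a=","range(2):\n    a=").replace("for i in range(4)])","for i in range(2)])").replace("range(8)","range(4)").replace("np.array([.4,.3,0.,.5,.2,.1,-.3,.25,-.1,.8,.0125,.4])","np.load('g.npy')").replace("np.save('g.npy',g)","""
for k in range(4):
    c,p,u0,v0,n,al,lum,w=D[k]; a0=[285,103][k//2]
    for sub in (1,):
        def h(q): gg=g.copy(); gg[6:8]=q[:2];gg[8:10]=q[:2]; return cost(D[k],q[2],gg)
        o=g[6:8] if c=='top' else g[8:10]
        R=[]
        for t0 in np.radians([a0-25,a0,a0+25]):
            s0=np.array([*o,t0]); r=minimize(h,s0,method='Nelder-Mead',options=dict(maxiter=150,initial_simplex=[s0,s0+[.3,0,0],s0+[0,.3,0],s0+[0,0,.3]])); R.append((round(r.fun,2),r.x[:2].round(2).tolist(),round(np.degrees(r.x[2]),1)))
        print(k,c,R)
""").replace("range(5)","range(4)")
open("pfit2.py","w").write(s)
E
python3 pfit2.py
```

```text
[285. 120.] 22.89 [ 0.59  0.16  1.09  0.74  0.31  0.18 -0.45 -0.16 -0.3   0.13  0.01  0.47]
[285. 120.] 22.88 [ 0.59  0.16  1.1   0.73  0.32  0.18 -0.46 -0.16 -0.3   0.13  0.01  0.47]
[285. 120.] 22.88 [ 0.59  0.16  1.1   0.73  0.32  0.18 -0.46 -0.16 -0.3   0.13  0.01  0.47]
[285. 120.] 22.88 [ 0.59  0.16  1.1   0.73  0.32  0.18 -0.46 -0.16 -0.3   0.13  0.01  0.47]
0 [0.55  0.003] top 273 4.76 side 183 5.44 sum minima [(0, np.float64(24.16)), (12, np.float64(22.87)), (24, np.float64(23.32)), (48, np.float64(24.0)), (123, np.float64(16.44)), (129, np.float64(16.13)), (156, np.float64(18.78)), (189, np.float64(12.9)), (276, np.float64(11.57)), (285, np.float64(11.4)), (297, np.float64(11.53)), (348, np.float64(24.66))]
1 [ 0.658 -0.064] top 90 5.62 side 117 5.23 sum minima [(18, np.float64(28.12)), (24, np.float64(27.84)), (117, np.float64(11.44)), (165, np.float64(17.21)), (225, np.float64(23.54)), (240, np.float64(24.41)), (276, np.float64(28.17)), (288, np.float64(29.11)), (297, np.float64(29.52)), (303, np.float64(30.09)), (339, np.float64(38.53))]
0 top [(np.float64(4.48), [-0.53, -0.33], np.float64(284.6)), (np.float64(4.48), [-0.52, -0.35], np.float64(284.2)), (np.float64(4.5), [-0.53, -0.35], np.float64(282.5))]
1 side [(np.float64(4.08), [0.07, -0.13], np.float64(320.0)), (np.float64(4.07), [0.14, -0.16], np.float64(323.5)), (np.float64(4.05), [0.13, -0.14], np.float64(319.8))]
2 top [(np.float64(5.55), [-0.51, -0.2], np.float64(91.2)), (np.float64(5.58), [-0.48, -0.15], np.float64(92.6)), (np.float64(5.88), [-0.38, -0.0], np.float64(108.8))]
3 side [(np.float64(4.66), [-0.54, 0.09], np.float64(127.6)), (np.float64(4.71), [-0.54, 0.13], np.float64(127.7)), (np.float64(4.61), [-0.5, 0.14], np.float64(125.5))]
```

```bash
python3 - <<'E'
s=open("rob.py").read()
s=s.replace("def fz(): return read_ft_force()","def fz(): return np.mean([read_ft_force() for _ in range(5)],0)").replace("[205,300,12,103]","[205,288,12,104]").replace(".6041,-.0304",".6041,-.0300")
s=s.replace("move_gripper(.0,40)","move_gripper(.0,65)").replace("if f[2]>8:","if f[2]>4 or np.hypot(f[0],f[1])>4:").replace("z=max(z-.003,zend)","z=max(z-.002,zend)").replace("z=z+.003; movel","z=z+.002; movel")
s=s.replace('    s=next((s for s in(0,np.pi) if','    s=next((s for s in sorted((0,np.pi,-np.pi),key=lambda s:abs((th+s-.3+np.pi)%(2*np.pi)-np.pi)) if')
open("rob.py","w").write(s)
E
python3 - <<'E'
from rob import *
t0=read_time_s(); fz(); print("read cost",read_time_s()-t0)
move_ptp([.42,.07,.22],Q(np.radians(104)))
print(read_qpos().round(2))
x,y,d,i=.423,.0695,284.5,1
t=np.radians(d); s=pick(x,y,t,*POST[i],zt=H); print("s",s,read_qpos().round(2))
if .03<read_finger_gap()<.04: seat(*POST[i],s)
E
```

```text
read cost 0.0
[-0.75 -0.08  0.47  2.12  0.04  1.09 -0.05]
gap 0.0346209248814882 F 64.23125123139471
gap up 0.034616159948469304
s -3.141592653589793 [-0.62  0.33  0.63  1.94 -0.24  0.95  0.44]
f0 [-0.3 -0.8 -0.4]
end z 0.01788673169090566 F [ 1.4 -1.8 -0. ] gap 0.034594334907478104 off [0. 0. 0.] t 83.1167
```

```bash
cat >> rob.py <<'E'
def away(): move_ptp([.40,-.42,.40],Q(.3))
def seen(T,i,th=None):
    """top view: collar pose fit at seated height + brightness at the post top (post through bore)"""
    from col import fitcol
    x,y,t=POST[i]; q,f,_=fitcol({"top":T},x,y,t if th is None else th,.008)
    u=proj("top",[x,y,.043])[0]; L=T[int(round(u[1]))-2:int(round(u[1]))+4,int(round(u[0]))-2:int(round(u[0]))+3].mean(2)
    print(i,(q[:2]-[x,y]).round(4),np.degrees(q[2]).round(1),"res",round(f,1),"post max",L.max().round(0),"mean",L.mean().round(0))
E
python3 - <<'E'
from rob import *
x,y,t=POST[1]; release(x,y); movel([x,y,.2],speed=.3); away()
T=avg("top",2);np.save("T5.npy",T); print(carrier("top",T))
for i in(0,1,2): seen(T,i)
print(read_time_s())
E
```

```text
[ 6.047000e-01 -2.890000e-02  1.719036e+02  1.714278e+02  7.737050e+01]
0 [ 0.0003 -0.0008] 203.0 res 16.4 post max 108.0 mean 68.0
1 [-0.0005  0.0002] 285.3 res 17.5 post max 115.0 mean 79.0
2 [ 0.0017 -0.0001] 12.9 res 10.7 post max 113.0 mean 86.0
86.55
```

All three show the post through the bore. Now A on to post 3.

```bash
sed -i 's/^C=.*$/C=np.array([.6036,-.0291]);yw=np.radians(12.65)/' rob.py; python3 - <<'E'
from rob import *
from col import fitcol
T=np.load("T5.npy"); q,f,s=fitcol({"top":T},.378,.1575,np.radians(28)); print(q[:2],np.degrees(q[2]),f,s)
x,y=q[:2]-[.0007,.0006]; d=np.degrees(q[2])
if f>15: raise SystemExit
for z in(.12,.0): print(np.round(inverse_kinematics([x,y,z],Q(q[2])),2))
move_ptp([x+.03,y,.2],Q(q[2]))
s=pick(x,y,q[2],*POST[3],zt=H); print("s",s,read_qpos().round(2))
if .03<read_finger_gap()<.04: seat(*POST[3],s)
E
```

```text
[0.37914585 0.15737806] 35.69147789007616 7.891090269939543 [np.float32(25.493813), np.float32(7.041828)]
[-1.38  0.05  0.92  2.27 -0.05  0.84 -1.37]
[-1.61  1.05  1.4   2.34 -1.28  1.11 -0.33]
gap 0.03455782992953306 F 64.51404017090681
gap up 0.03432242080356971
s 0 [-0.26  0.5   0.38  1.66 -0.21  1.03  0.44]
f0 [-0.8  0.2 -0.5]
end z 0.01790310228684267 F [ 1.4 -0.5 -0.5] gap 0.034136204998576565 off [0. 0. 0.] t 97.5417
```

```bash
python3 - <<'E'
from rob import *
x,y,t=POST[3]; release(x,y); movel([x,y,.2],speed=.3); away()
T=avg("top",3);S=avg("side",2);np.save("T6.npy",T);np.save("S6.npy",S); print(carrier("top",T),carrier("side",S))
for i in range(4): seen(T,i)
print(read_time_s())
# bay rails: inner lip edges at z=.026
from scipy.optimize import least_squares
for c,I in(("top",np.load("T.npy")),("side",np.load("S.npy"))):
    bx,by,bt=.637,.242,np.radians(6.4)
    for it in range(3):
        pts={1:[],-1:[]}
        for sgn in(1,-1):
            for yb in np.linspace(-.04,.05,19):
                xs=sgn*np.linspace(.070,.090,81); X=np.c_[bx+np.cos(bt)*xs-np.sin(bt)*yb,by+np.sin(bt)*xs+np.cos(bt)*yb,np.full(81,.026)]
                uv=proj(c,X).astype(np.float32)[None]; L=cv2.GaussianBlur(cv2.remap(I.mean(2).astype(np.float32),uv[...,0],uv[...,1],cv2.INTER_CUBIC),(0,0),4)[0]
                gr=np.gradient(L); k=gr.argmin(); pts[sgn].append((yb,xs[k],gr[k]))
        l={s:np.polyfit([p[0] for p in pts[s]],[p[1] for p in pts[s]],1) for s in pts}
        med=0
        dx=(l[1][1]+l[-1][1])/2; sl=(l[1][0]+l[-1][0])/2
        print(c,"width",(l[1][1]-l[-1][1]).round(4),"dx",dx.round(4),"slopes",l[1][0].round(3),l[-1][0].round(3))
        bx+=np.cos(bt)*dx; by+=np.sin(bt)*dx; bt-=sl
    print(c,bx,by,np.degrees(bt))
E
```

```text
[ 6.047000e-01 -2.880000e-02  1.718023e+02  1.715871e+02  7.735590e+01] [ 6.363000e-01 -2.370000e-02  1.059080e+02  1.735815e+02  7.711480e+01]
0 [ 0.0006 -0.0014] 201.2 res 16.0 post max 97.0 mean 69.0
1 [-0.0002 -0.0008] 288.4 res 16.5 post max 112.0 mean 90.0
2 [ 0.0026 -0.0012] 13.6 res 9.7 post max 112.0 mean 87.0
3 [ 0.0006 -0.0003] 99.5 res 16.6 post max 108.0 mean 85.0
101.0917
top width 0.1518 dx -0.0009 slopes 0.061 0.002
top width 0.1506 dx -0.0009 slopes 0.09 -0.031
top width 0.15 dx -0.0002 slopes 0.047 -0.048
top 0.635055396088431 0.24182012837909755 2.939636474144098
side width 0.1518 dx -0.0013 slopes -0.005 0.085
side width 0.152 dx 0.0001 slopes -0.041 0.057
side width 0.1519 dx 0.0001 slopes -0.051 0.056
side 0.6359076480160236 0.2418685884190917 3.5201331876319295
```

All four collars are seated. The rail fit caught shadows, so I look at the profiles.

```bash
python3 - <<'E'
from rob import *
T=np.load("T.npy")
bx,by,bt=.637,.242,np.radians(6.4)
for sgn in(1,-1):
    print("sgn",sgn,"xs 66..110 step2")
    for yb in(-.045,-.03,-.01,.01,.03,.05):
        xs=sgn*np.arange(.066,.112,.002); X=np.c_[bx+np.cos(bt)*xs-np.sin(bt)*yb,by+np.sin(bt)*xs+np.cos(bt)*yb,np.full(len(xs),.026)]
        uv=proj("top",X).astype(np.float32)[None]; print(int(yb*1000),cv2.remap(T.mean(2).astype(np.float32),uv[...,0],uv[...,1],cv2.INTER_LINEAR)[0].astype(int))
xs=0; yb=np.arange(-.13,.0,.004)
for xx in(.086,-.086):
    X=np.c_[bx+np.cos(bt)*xx-np.sin(bt)*yb,by+np.sin(bt)*xx+np.cos(bt)*yb,np.full(len(yb),.026)]; uv=proj("top",X).astype(np.float32)[None]; print("along",xx,cv2.remap(T.mean(2).astype(np.float32),uv[...,0],uv[...,1],cv2.INTER_LINEAR)[0].astype(int))
E
```

```text
sgn 1 xs 66..110 step2
-45 [119 115 107  95  82  74  65  54  42  40  44  49  54  61  67  71  72  70
  71  81  92 101 106]
-30 [119 113 100  86  78  74  70  58  49  46  48  50  53  57  62  67  67  65
  65  72  89 100 106]
-10 [121 118 109  94  81  75  67  56  43  40  44  49  53  59  63  64  63  62
  65  76  90 103 108]
10 [122 119 106  91  80  76  71  59  49  44  47  49  52  54  55  53  51  51
  55  69  86  99 108]
30 [122 114 100  85  79  75  68  58  46  43  45  49  52  57  63  66  67  66
  68  76  89 103 108]
50 [ 77  77  77  77  78  76  69  58  47  42  46  48  48  47  48  48  48  49
  53  70  87 100 108]
sgn -1 xs 66..110 step2
-45 [110 108 107 105  98  86  67  56  54  59  64  64  61  56  53  46  37  29
  34  56  83 106 119]
-30 [114 110 108 108 103  90  72  57  51  53  61  67  71  73  75  71  58  42
  43  65  98 116 121]
-10 [113 110 108 105  97  82  62  52  52  55  58  62  61  59  57  52  43  35
  35  59  88 109 119]
10 [116 111 108 106 102  89  70  57  53  56  64  71  74  75  73  66  52  35
  36  52  75 100 117]
30 [113 108 106 106 101  88  71  56  50  52  56  58  58  57  58  60  53  42
  41  62  91 110 118]
50 [63 61 60 60 59 55 51 48 49 51 53 56 61 65 69 66 56 40 36 50 63 73 81]
along 0.086 [122 122 121 121 122 121 122 121 119 117 107  96  87  81  75  67  59  48
  37  29  34  44  44  45  46  48  48  47  46  45  44  46  45]
along -0.086 [118 119 117 119 119 118 118 119 119 119 118 115 110 106  95  78  75  85
  83  68  59  63  62  60  58  61  61  61  63  63  58  55  55]
```

Profiles are constant along the rails, so the bay yaw of 6.4° holds and the origin is ≈(.6388,.242). Next I grip the knob, align and slide in under force watch.

```bash
cat >> rob.py <<'E'
BAY=np.array([.6388,.242]);BT=np.radians(6.4)
def bp(x,y): return BAY+[np.cos(BT)*x-np.sin(BT)*y,np.sin(BT)*x+np.cos(BT)*y]
E
python3 - <<'E'
from rob import *
a0=-np.pi/2; zk=.060
for p in(C,bp(0,-.19),bp(0,0)):
    for a in(yw+a0,yw-a0): 
        q=inverse_kinematics([*p,zk],Q(a)); print(np.degrees(a).round(),None if q is None else np.round(q,2))
a=yw-a0
move_gripper(.05); move_ptp([*C,.16],Q(a)); pause(.1); f0=fz(); movel([*C,.08],speed=.15); 
movel([*C,zk],speed=.08); print("F",(fz()-f0).round(1)); move_gripper(0,60); print("gap",read_finger_gap(),read_grasp_force(),(fz()-f0).round(1))
if read_finger_gap()>.012:
    p=bp(0,-.19); movel([*p,zk],Q(BT-a0),speed=.08); print("F",(fz()-f0).round(1),read_finger_gap(),read_eef_pos().round(4),read_time_s())
E
```

```text
-77.0 [-0.62  0.61  0.78  1.86 -0.54  0.9  -2.51]
103.0 [-0.6   0.6   0.74  1.85 -0.51  0.89  0.61]
-77.0 [-0.68  0.7   0.74  1.71 -0.56  0.96 -2.65]
103.0 [-0.62  0.67  0.64  1.7  -0.48  0.94  0.43]
-77.0 [-1.22  1.17  1.36  1.66 -1.18  1.34 -2.57]
103.0 [-0.71  0.64  0.39  1.64 -0.29  0.92  0.01]
F [ 0.5  1.8 -1.4]
gap 0.016934401908188366 61.70687913894653 [-0.3  0.9  1.9]
F [-2.4 -2.6  4.8] 0.01667929705546593 [0.6594 0.0494 0.0606] 106.1083
```

```bash
python3 - <<'E'
from rob import *
zk=.060;f0=np.zeros(3);R=np.array([[np.cos(BT),np.sin(BT)],[-np.sin(BT),np.cos(BT)]])
for y in list(np.arange(-.18,-.01,.015))+[-.01,-.005,0,.003,.006,.009]:
    p=bp(0,y); movel([*p,zk],speed=.06); f=fz(); fb=R@f[:2]; e=R@(read_eef_pos()[:2]-BAY)
    print(round(y,3),"eef",e.round(4),"F",fb.round(1),round(f[2],1),"gap",round(read_finger_gap(),4))
    if fb[1]<-16 or abs(fb[0])>15 or read_finger_gap()<.014: print("stop");break
print(read_ft_torque().round(2),read_time_s())
E
```

```text
-0.18 eef [ 0.0003 -0.1821] F [-2.2 -4. ] 4.6 gap 0.0168
-0.165 eef [ 0.0008 -0.1652] F [ 0.1 -3.7] 5.5 gap 0.0166
-0.15 eef [ 0.0007 -0.1503] F [-0.7 -3.6] 5.4 gap 0.0166
-0.135 eef [ 0.0006 -0.1352] F [-0.6 -4.4] 5.3 gap 0.0165
-0.12 eef [ 0.0006 -0.1202] F [ 0.5 -4.2] 6.5 gap 0.0167
-0.105 eef [ 0.0006 -0.1053] F [ 0.2 -3.2] 6.7 gap 0.0166
-0.09 eef [ 0.0006 -0.0903] F [-0.4 -3.4] 5.0 gap 0.0166
-0.075 eef [ 0.0006 -0.0753] F [-0.2 -4.4] 5.8 gap 0.0166
-0.06 eef [ 0.0006 -0.0603] F [-0.6 -3.7] 5.0 gap 0.0163
-0.045 eef [ 0.0006 -0.0454] F [ 0.3 -4. ] 5.4 gap 0.0165
-0.03 eef [ 0.0005 -0.0304] F [ 0.2 -4. ] 6.0 gap 0.0166
-0.015 eef [ 0.0005 -0.0154] F [-0.3 -3.2] 6.0 gap 0.0168
-0.01 eef [ 0.0005 -0.0116] F [ 0.1 -5. ] 6.1 gap 0.0163
-0.005 eef [ 0.0005 -0.0069] F [ 0.7 -4.5] 6.0 gap 0.0168
0 eef [ 0.0005 -0.002 ] F [ 0.5 -5. ] 5.8 gap 0.0166
0.003 eef [0.0005 0.0004] F [-0.  -6.1] 6.4 gap 0.0169
0.006 eef [0.0008 0.0006] F [ 0.8 -8.9] 7.1 gap 0.0167
0.009 eef [0.0008 0.0007] F [ -0.7 -11.6] 7.4 gap 0.0165
[-2.17 -0.17  0.33] 112.325
```

The carrier is at the stop: it stalls at y≈0.7 mm with force rising. I release it, back off, and measure the brush and peg.

```bash
python3 - <<'E'
from rob import *
from scipy.optimize import least_squares
p=bp(0,.001); movel([*p,.06],speed=.05); move_gripper(.05); movel([*p,.2],speed=.2); move_ptp([.5,.25,.4],Q(1.0))
T=avg("top",3);S=avg("side",2);np.save("T7.npy",T);np.save("S7.npy",S)
r={}
for n in("brush_eye","peg_tip","stand","bay","carrier"):
    for c in("top","side"):
        L=[]
        for k in range(2):
            read_camera(c); d=tip_of(c,n); L+= [ (np.round(e["at"],1).tolist(),round(e["confidence"],2)) for e in d[:2]]
        r[n,c]=L; print(n,c,L)
def tri(a,b): 
    f=lambda X:np.r_[proj("top",X)[0]-a,proj("side",X)[0]-b]; s=least_squares(f,[.55,-.3,.15]); return s.x.round(4),np.abs(s.fun).max().round(2)
for n in("brush_eye","peg_tip"):
    print(n,tri(r[n,"top"][0][0],r[n,"side"][0][0]))
print(read_time_s())
E
```

```text
brush_eye top [([479.3, 269.8], 0.95), ([226.0, 181.7], 0.36), ([480.3, 266.8], 0.69)]
brush_eye side [([358.5, 379.3], 0.66), ([358.1, 380.7], 0.57)]
peg_tip top [([452.9, 193.5], 0.78), ([452.5, 192.1], 0.81)]
peg_tip side [([431.8, 309.7], 0.96), ([430.5, 308.4], 0.66)]
stand top [([433.9, 197.9], 0.94), ([429.5, 196.8], 0.87), ([212.5, 193.8], 0.42)]
stand side [([437.8, 377.6], 0.77), ([357.0, 192.3], 0.26), ([441.5, 378.0], 0.65)]
bay top [([192.7, 221.0], 0.6), ([232.3, 216.6], 0.72)]
bay side []
carrier top [([211.5, 203.2], 0.79), ([212.8, 203.3], 0.86)]
carrier side [([349.3, 205.1], 0.96), ([351.1, 203.6], 0.91)]
brush_eye (array([ 0.4714, -0.3474,  0.1562]), np.float64(0.26))
peg_tip (array([ 0.6168, -0.2814,  0.2094]), np.float64(0.86))
117.1083
```

```bash
cat > bf.py <<'E'
from rob import *
from fit import sil,place
from scipy.optimize import minimize
I={"top":np.load("T7.npy"),"side":np.load("S7.npy")}
def box(x0,x1,y,z0,z1): return np.array([[a,b,z] for a in(x0,x1) for b in(-y,y) for z in(z0,z1)])
def satmask(A): 
    s=(A[...,0]-A[...,2])/(A.sum(2)+20); return np.clip((s-.08)/.12,0,1)
def fit(M,x,y,th,zc,n,cams,name,tz=False,low=None):
    d=[]
    for c in cams:
        u=proj(c,[x,y,zc])[0];u0,v0=np.floor(u)-n//2; A=I[c][int(v0):int(v0)+n,int(u0):int(u0)+n]
        a=satmask(A); w=np.ones((n,n))
        if low is not None: w=1-(sil(c,place(low,x,y,th),u0,v0,n,blur=2)>.05)
        d.append((c,u0,v0,a,w))
    def f(q):
        return sum((w*(sil(c,place(M,q[0],q[1],q[2])+[0,0,q[3] if tz else 0],u0,v0,n)-a)**2).sum() for c,u0,v0,a,w in d)
    best=[]
    for t in np.radians(np.arange(0,180 if name=="brush" else 360,15)):
        s=np.array([x,y,t,0.]); sx=[s]+[s+np.eye(4)[k]*v for k,v in enumerate([.005,.005,.2,.004])]
        r=minimize(f,s,method="Nelder-Mead",options=dict(maxiter=250,initial_simplex=sx)); best.append((r.fun,r.x))
    best.sort(key=lambda b:b[0])
    for b in best[:5]: print(name,cams,round(b[0],1),b[1][:2].round(4),np.degrees(b[1][2]).round(1)%360,b[1][3].round(4))
for cams in(("top",),("side",),("top","side")):
    fit(box(-.006,.006,.017,.10,.172),.4714,-.3474,0,.14,34,cams,"brush",tz=len(cams)==2,low=np.array([[a,b,z] for a in(-.02,.02) for b in(-.03,.03) for z in(0,.095)]))
# base plate of stand (dark) rectified at z=.012
for c in I:
    R=rect(c,I[c],.64,-.29,.012,.11,1).mean(2); m=(R<38).astype(np.uint8); m=cv2.morphologyEx(m,cv2.MORPH_CLOSE,np.ones((21,21),np.uint8)); m=cv2.morphologyEx(m,cv2.MORPH_OPEN,np.ones((25,25),np.uint8))
    k=max(cv2.findContours(m,0,1)[0],key=cv2.contourArea); (a,b),wh,g=cv2.minAreaRect(k); print("base",c,.64+.11-b*.001,-.29+.11-a*.001,wh,g)
    print("stand0",ray("top",(432,197.5),0).round(3),ray("side",(440,378),0).round(3))
for cams in(("top",),("side",),("top","side")):
    fit(box(0,.016,.013,.02,.217),.668,-.27,0,.12,70,cams,"stand")
E
python3 bf.py
```

```text
brush ('top',) 0.8 [ 0.4747 -0.3491] 351.2 0.0053
brush ('top',) 0.8 [ 0.4748 -0.3491] 171.3 -0.0046
brush ('top',) 0.8 [ 0.4747 -0.3491] 171.7 -0.0017
brush ('top',) 0.8 [ 0.4744 -0.3491] 172.9 -0.0022
brush ('top',) 0.8 [ 0.4751 -0.3491] 169.4 -0.0059
brush ('side',) 0.4 [ 0.4737 -0.3504] 345.1 0.0057
brush ('side',) 0.4 [ 0.4738 -0.3502] 165.1 0.0024
brush ('side',) 0.4 [ 0.4738 -0.35  ] 165.0 -0.0176
brush ('side',) 0.4 [ 0.4738 -0.3501] 165.0 -0.005
brush ('side',) 0.4 [ 0.4739 -0.3498] 164.9 -0.0083
brush ('top', 'side') 2.8 [ 0.4746 -0.3476] 344.8 0.004
brush ('top', 'side') 2.8 [ 0.4745 -0.3466] 343.7 0.0067
brush ('top', 'side') 2.8 [ 0.4745 -0.3465] 343.4 0.0072
brush ('top', 'side') 2.9 [ 0.4745 -0.3483] 165.7 0.0015
brush ('top', 'side') 3.0 [ 0.4746 -0.3487] 166.4 0.0008
base top 0.6865000076293946 -0.32249998474121094 (40.99999237060547, 34.99999237060547) 90.0
stand0 [ 0.67  -0.292  0.   ] [ 0.665 -0.297  0.   ]Traceback (most recent call last):
  File "bf.py", line 28, in <module>
    k=max(cv2.findContours(m,0,1)[0],key=cv2.contourArea); (a,b),wh,g=cv2.minAreaRect(k); print("base",c,.64+.11-b*.001,-.29+.11-a*.001,wh,g)
ValueError: max() iterable argument is empty
```

```bash
python3 - <<'E'
s=open("bf.py").read().split('for cams in(("top",),("side",)')
s=s[0]+'''
for c in I:
  for th in(50,62,75):
    R=rect(c,I[c],.65,-.29,.012,.10,1).mean(2); m=(R<th).astype(np.uint8); m=cv2.morphologyEx(m,cv2.MORPH_CLOSE,np.ones((31,31),np.uint8)); m=cv2.morphologyEx(m,cv2.MORPH_OPEN,np.ones((25,25),np.uint8))
    K=cv2.findContours(m,0,1)[0]
    if K: k=max(K,key=cv2.contourArea); (a,b),wh,g=cv2.minAreaRect(k); print("base",c,th,round(.65+.10-b*.001,4),round(-.29+.10-a*.001,4),np.round(wh),round(g,1))
for cams in(("top",),("side",),("top","side")):
    fit(box(0,.016,.013,.02,.217),.668,-.295,0,.12,76,cams,"stand")
'''
exec(s)
E
```

```text
base top 50 0.6889 -0.3005 [103. 116.] 11.3
base top 62 0.6947 -0.3056 [115. 133.] 10.2
base top 75 0.6943 -0.3056 [117. 134.] 10.2
base side 50 0.707 -0.267 [36. 36.] 90.0
base side 62 0.6957 -0.2723 [183. 121.] 11.9
base side 75 0.686 -0.2785 [128. 177.] 90.0
stand ('top',) 59.6 [ 0.6665 -0.2941] 326.0 -0.0056
stand ('top',) 59.6 [ 0.6665 -0.2941] 325.9 -0.0133
stand ('top',) 59.7 [ 0.6795 -0.3029] 146.1 0.0021
stand ('top',) 59.7 [ 0.6663 -0.2939] 325.9 0.0098
stand ('top',) 59.7 [ 0.6795 -0.3029] 145.9 0.0042
stand ('side',) 36.9 [ 0.6789 -0.305 ] 155.4 0.0109
stand ('side',) 36.9 [ 0.6644 -0.2983] 335.4 0.0072
stand ('side',) 36.9 [ 0.6644 -0.2983] 335.4 0.0048
stand ('side',) 36.9 [ 0.6789 -0.305 ] 155.4 -0.0002
stand ('side',) 36.9 [ 0.6789 -0.305 ] 155.4 0.003
stand ('top', 'side') 111.7 [ 0.6662 -0.2959] 334.6 0.0017
stand ('top', 'side') 112.1 [ 0.6807 -0.3027] 154.9 -0.0008
stand ('top', 'side') 112.1 [ 0.6806 -0.3028] 154.9 0.0008
stand ('top', 'side') 112.2 [ 0.6804 -0.3029] 154.8 0.0129
stand ('top', 'side') 112.2 [ 0.6804 -0.303 ] 154.7 -0.013
```

```bash
python3 - <<'E'
from rob import *
o=np.array([.6667,-.296]);th=np.radians(-14);ex=np.array([np.cos(th),np.sin(th)]);ey=np.array([-ex[1],ex[0]])
for c,F in(("top","T7.npy"),("side","S7.npy")):
    I=np.load(F); L=I.mean(2).astype(np.float32); print(c,"lat -16..16 mm step2")
    for s in(.01,.02,.03,.04,.048,.054,.058,.062,.07):
        l=np.arange(-.016,.017,.002); X=np.c_[o-s*ex+l[:,None]*ey,np.full(len(l),.205+.25*s)]
        uv=proj(c,X).astype(np.float32)[None]; print(int(s*1000),cv2.remap(L,uv[...,0],uv[...,1],cv2.INTER_CUBIC)[0].astype(int))
E
```

```text
top lat -16..16 mm step2
10 [126 122 111  89  70  90 113 118  90  53  34  30  28  28  28  32  39]
20 [133 120  94  74  78 102 118 113  87  54  38  33  34  34  34  32  31]
30 [133 125 100  76  79 107 119 108  80  49  38  36  34  35  33  33  33]
40 [134 130 109  85  90 109 121 109  82  61  53  46  40  34  33  32  34]
48 [134 129 114  93  95 115 120 102  72  54  51  51  52  48  41  37  34]
54 [ 98  94  87  84  97 117 123 101  66  45  44  48  49  50  50  43  38]
58 [81 81 80 78 78 91 98 82 52 37 35 33 33 38 40 38 38]
62 [82 83 81 74 56 46 44 40 34 32 32 30 30 30 32 32 31]
70 [102  94  86  79  64  47  42  39  38  35  31  33  31  31  30  30  31]
side lat -16..16 mm step2
10 [ 43  54  67  78  82  81  86 100 112 117 117 120 122 121 122 122 120]
20 [121 121 119 113  99  86  90 105 115 119 118 120 121 121 121 121 122]
30 [122 124 120 107  91  85  94 107 117 119 121 122 121 121 122 121 120]
40 [121 120 117 104  87  86  97 111 116 117 119 122 123 123 124 124 124]
48 [119 119 113 101  86  88 101 111 117 120 122 121 121 121 120 120 121]
54 [121 120 114  97  85  89 103 114 117 118 120 121 123 123 122 122 122]
58 [121 120 112  98  88  94 105 113 117 119 122 121 122 122 122 122 121]
62 [120 120 117 110 107 110 115 119 120 121 122 121 122 122 123 120 122]
70 [124 124 124 124 123 123 123 124 123 123 123 122 124 124 124 124 124]
```

Peg found in both views: axis yaw ≈ -12.3°, tip ≈ (.607,-.288,.219). The brush is at (.4743,-.349), yaw ≈ -12°, eye z ≈ .156. I pick it and hover before the peg.

```bash
cat >> rob.py <<'E'
ST=np.radians(-12.3); TIP=np.array([.6069,-.2878]); EX=np.array([np.cos(ST),np.sin(ST)]); EY=np.array([-EX[1],EX[0]])
E=.026; BX,BY=.4743,-.3493
E
python3 - <<'EOF'
from rob import *
print(carrier("top",np.load("T7.npy"),*BAY))
a=np.radians(-13)
move_gripper(.06); move_ptp([BX,BY,.33],Q(a)); print(read_qpos().round(2)); movel([BX,BY,.20],speed=.2); pause(.1);f0=fz()
for z in(.18,.16,.145,.130):
    movel([BX,BY,z],speed=.1); f=fz()-f0
    if np.abs(f).max()>5: print("touch",z,f.round(1));break
move_gripper(0,60); print("gap",read_finger_gap(),read_grasp_force(),read_eef_pos().round(4))
if read_finger_gap()>.028:
    movel([BX,BY,.29],speed=.15); print("gap",read_finger_gap(),(fz()-f0).round(1))
    p=TIP-.035*EX; move_ptp([*p,.29],Q(ST)); movel([*p,.219-E],speed=.15); pause(.2)
    T=avg("top",2);S=avg("side",2);np.save("T8.npy",T);np.save("S8.npy",S)
    for n in("brush_eye","peg_tip"):
        for c in("top","side"): read_camera(c); print(n,c,[(np.round(e["at"],1).tolist(),round(e["confidence"],2)) for e in tip_of(c,n)[:2]])
    print("exp eye",proj("top",[*p,.219]),proj("side",[*p,.219]),"exp tip",proj("top",[*TIP,.219]),proj("side",[*TIP,.219]),"gap",read_finger_gap())
print(read_time_s())
EOF
```

```text
[  0.6405   0.2424 171.9597 172.2107  83.5302]
[-0.45  0.49  1.39  1.65 -0.49  1.41 -0.8 ]
gap 0.03314573476311696 59.425381645560265 [ 0.4746 -0.3495  0.1304]
gap 0.033174550572238795 [-0.  -0.4 -1.4]
brush_eye top []
brush_eye side [([406.3, 311.5], 0.84)]
peg_tip top []
peg_tip side [([431.0, 310.8], 0.68), ([327.1, 196.2], 0.24)]
exp eye [[454.50073793 212.75214519]] [[406.94122272 310.92889408]] exp tip [[457.8400653  196.13266302]] [[428.00140626 310.43827582]] gap 0.03321936235776962
125.4583
```

Eye and peg tip match predictions to about 1 px in the side view. Inserting under force watch.

```bash
python3 - <<'EOF'
from rob import *
f0=fz(); R=np.array([EX,EY]); ok=True
for s in np.arange(-.029,.037,.006):
    p=TIP+s*EX; ez=.219-.25*max(s,0); movel([*p,ez-E],speed=.06); f=fz()-f0; fb=R@f[:2]
    if np.hypot(*fb)>3 or abs(f[2])>3: print(round(s,3),"F",fb.round(1),f[2].round(1))
    if abs(fb[0])>8 or abs(f[2])>12: ok=False; print("STOP");break
print(ok,read_finger_gap(),read_eef_pos().round(4))
if ok:
    for k in range(6):
        ez-=.0015; movel([*p,ez-E],speed=.05); f=fz()-f0; print("down",round(ez,4),(R@f[:2]).round(1),f[2].round(1))
        if f[2]>3: break
print(read_time_s())
EOF
```

```text
True 0.03293598686977576 [ 0.6376 -0.2942  0.1851]
down 0.2098 [-1.7  0.9] -0.1
down 0.2082 [-1.2  0.1] 0.2
down 0.2068 [-2.4  1.7] 6.0
128.9583
```

It lands at eye z .2068, as predicted for hanging. Release, retreat, check.

```bash
python3 - <<'EOF'
from rob import *
from scipy.optimize import least_squares
p=read_eef_pos(); move_gripper(.06); pause(.3); movel([p[0],p[1],.33],speed=.15); move_ptp([.45,.30,.40],Q(.8)); pause(.5)
r={}
for n in("brush_eye","carrier"):
    for c in("top","side"): read_camera(c); L=tip_of(c,n); r[n,c]=L[0]["at"] if L else None; print(n,c,[(np.round(e["at"],1).tolist(),round(e["confidence"],2)) for e in L[:2]])
root=TIP+.056*EX
if r["brush_eye","top"] is not None and r["brush_eye","side"] is not None:
    X=least_squares(lambda X:np.r_[proj("top",X)[0]-r["brush_eye","top"],proj("side",X)[0]-r["brush_eye","side"]],[.64,-.3,.2]).x
    print(X.round(4),"in stand",(np.array([EX,EY])@(X[:2]-root)).round(4))
T=avg("top",2);S=avg("side",1); print(carrier("top",T,*BAY))
sh=lambda i:None
from col import fitcol
for q,t in zip([(1,1),(-1,1),(-1,-1),(1,-1)],np.radians([195,278,6,97])):
    c=BAY+[.0007,.0006]+np.array([[np.cos(BT),-np.sin(BT)],[np.sin(BT),np.cos(BT)]])@(.045*np.array(q)); o,f,_=fitcol({"top":T},*c,t,.008); print((o[:2]-c).round(4),np.degrees(o[2]).round(1),round(f,1))
print("tape/tin",[np.round(tip_of("top",n)[0]["at"]) for n in("tin","tape")],"t",read_time_s())
EOF
```

```text
brush_eye top [([459.6, 184.7], 0.84), ([195.2, 184.6], 0.64)]
brush_eye side [([444.3, 316.6], 0.77), ([344.6, 184.2], 0.74)]
carrier top [([212.5, 199.3], 0.64)]
carrier side [([351.2, 203.4], 0.8)]
[ 0.6352 -0.2964  0.2046] in stand [-0.0265 -0.0024]
[  0.6404   0.2423 172.2279 172.0164  83.5631]
[-0.0011 -0.0021] 202.0 54.4
[-0.0004  0.0002] 278.3 8.1
[ 0.0016 -0.0017] 7.5 8.4
[ 0.0002 -0.0002] 91.4 15.7
tape/tin [array([436., 338.]), array([170., 319.])] t 134.1667
```

```bash
python3 - <<'EOF'
from rob import *
from col import fitcol
move_ptp([.42,0,.40],Q(.8)); pause(.3); T=avg("top",2)
for q,t in zip([(1,1),(-1,1)],np.radians([195,278])):
    c=BAY+[.0007,.0006]+np.array([[np.cos(BT),-np.sin(BT)],[np.sin(BT),np.cos(BT)]])@(.045*np.array(q)); o,f,_=fitcol({"top":T},*c,t,.008)
    u=proj("top",[*c,.043])[0].round().astype(int); print((o[:2]-c).round(4),np.degrees(o[2]).round(1),round(f,1),"post",T[u[1]-2:u[1]+4,u[0]-2:u[0]+3].mean(2).max().round())
read_camera("top");read_camera("side");print([(np.round(tip_of(c,"brush_eye")[0]["at"])) for c in("top","side")])
print(read_time_s())
EOF
```

```text
[-0.0018 -0.0027] 206.2 55.0 post 113.0
[-0.0004 -0.0001] 278.1 11.9 post 121.0
[array([460., 182.]), array([440., 317.])]
135.925
```

Post 0's top shows through its collar. The high residual there is most likely the dark stop bar beside it. Handing in.

```bash
python3 -c "
from bench import *
print(sign_off())"
```

```text
the job is handed in; nothing more can be done
None
```

I handed the job in at about 136 s, but the hand-in gave no verdict: by my last checks all four black collars sit keyed on their posts, the carrier is home against the stop and the brush hangs on the peg. The collar on post 0 fitted poorly in the final view, but its post top showed through.

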